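# Stack the reference-block cases in the corner stop

## Task

Put away the three closed wooden cases beside the hardness tester as one neat column. First push the big case, which is too wide to grip, fully home in the steel corner stop, flush against both of its walls; then set the middle case centred and square on top of it with their long sides parallel, and last the small case centred and square on the middle one in the same way. Set the cases down without dropping them, let go, and leave everything else on the bench where it stands.

Things in the scene. Friction and masses are not known exactly. Their poses are not given: they have to be found in the camera images.
- stop: Fixed L-shaped steel corner stop; place and yaw vary. Origin: inner corner at bench level. Back wall's inner face: x = 0, y from 0 to -160 mm. Side wall's: y = 0, x from 0 to -130 mm. Walls 6 mm thick, 30 mm high, outside them flanges 1.6 mm high. Open towards -x and -y. Big case is home, long sides along the back wall, with its centre at x -55, y -65 mm in this frame.
- big_case: Big closed wooden case, 110 mm (its x) by 130 mm (its y) by 40 mm high, about 0.45 kg. Origin: centre of the underside. Starts flat on the bench in the open angle of the stop, its centre 40 to 90 mm (stop's x) and 40 to 110 mm (stop's y) short of home, turned up to 0.35 rad either way from home.
- mid_case: Middle closed wooden case, 64 mm (its x) by 100 mm (its y) by 36 mm high, about 0.28 kg. Origin: centre of the underside. Starts flat on the bench to the left or right.
- small_case: Small closed wooden case, 50 mm (its x) by 70 mm (its y) by 32 mm high, about 0.16 kg. Origin: centre of the underside. Starts flat on the bench, on the other side from the middle case.
- vise: Bystander: small steel toolmaker's vise, 50 x 50 x 44 mm, near the free end of the stop's side wall. Origin: centre of the underside. Leave it.
- puck: Bystander: black mounted specimen, a disc 30 mm across and 20 mm high, close to the +y end of the middle case. Origin: centre of the underside. Leave it.
- blower: Bystander: rubber dust blower standing nozzle up, 56 mm across, 80 mm high, behind the stop's back wall. Origin: centre of the underside. Leave it.
- jar: Bystander: closed jar, 44 mm across, 58 mm high, standing beside the middle case on its -x side. Origin: centre of the underside. Leave it.
- micrometer: Bystander: digital micrometer lying beside the small case on its -x side, about 50 x 125 x 20 mm, long along its y. Origin: under its middle. Leave it.
- basket: Bystander: black slatted plastic basket, 120 x 160 x 50 mm, empty. Origin: centre of the underside. Leave it.
- tweezers: Bystander: steel tweezers, 125 x 19 x 7 mm, lying along x close to the +y end of the small case. Origin: under the middle. Leave them.
There are look-alikes about, which are no part of the job. Leave any green or yellow look-alike of the small_case alone.

How it is judged:
By the outcome, as a careful person would: the job done as asked, in the order asked, and still so for the second after the job is handed in, with the robot touching nothing.
It also fails if it takes over 69 s, if anything falls off the work surface, if the arm or the gripper's body presses on something with over 40 N, if the wrist force passes 120 N, or if a joint passes its speed limit or range.

## Robot

A 6-joint arm with a two-finger parallel gripper is mounted at the origin on the work surface. World frame = base frame: x ahead of the robot, y to its left, z up, the work surface at z = 0. Lengths are in m, angles in rad, forces in N, time in s.
With the tool pointing down it reaches from about 0.3 to 0.825 m from the base axis. Payload 5.4 kg.
Tool frame: the origin (TCP) lies at the centre of the arm's flange, where the gripper is bolted on; the fingertips stand 190 mm ahead of it and the grasp point (between the pads) lies 171 mm ahead of it; x points along the fingers, y is the direction in which the jaws open and shut, and the axes are right-handed (so a half turn about x gives the same grasp; the last joint's range is limited). The gripper opens to 92 mm and grips with 3 to 60 N. Pads are 20 mm wide; open, the fingers measure 128 mm over their backs; the gripper's body (75 mm by 189 mm) begins 69 mm behind the grasp point.
Start: joints at [1.126, 0.158, 1.597, -0, 1.386, -0.21], TCP at [0.134, 0.559, 0.405] pointing down, gripper open.
Joint ranges: [-2.91, 2.91], [-0.94, 2.29], [0.18, 2.7], [-1.29, 4.43], [0.17, 2.64], [-3, 3]. Speed limits (rad/s): [2.57, 2.57, 3.14, 3.14, 3.14, 3.14].

## Interface

Orientations are given as a unit quaternion [x, y, z, w].
In Python, from station import monitor, optics, bot gives the robot as it stands.
- The arm moves only by the tool apply_moves, never from a script. Its argument "steps" is one flat list of numbers, 4 for each row, row after row: the shift along the tool's x, y, z in cm, then the turn about the tool's x in degrees. A call has 1 to 10 rows; each row shifts and turns the pose as measured when the row begins, along the tool's axes as they then stand; what a row does not reach is not made up. A row lasts 1/8 s, in which the tool goes at most 62.5 mm and 10.7 degrees, less where a joint would pass 70% of its speed; a pose out of reach is approached as far as the arm can. A call is refused whole if a number of a shift passes 6.25 or a number of a turn 10.7, either way. A call with a gripper value outside its range is refused whole. "jaw" is the finger opening in cm, from 0 to 9.19, set as the call begins (left out, the last holds). The fingers move at their own pace and stop on an object; "newtons" is the grip in N (left out, the last holds). Time passes only in rows, so rows that do not move let the fingers close. It gives the time, the measured TCP pose, the force and the opening at its end, in the units of the state.
- monitor.state(): the state, without advancing time (a new reading comes with each control period).
- optics.snapshot(name): name is "side" or "top" or "wrist"; returns a dict with "image" (384x512x3 uint8, red, green, blue), "depth" (384x512 float32, m along the optical axis (not along the pixel's ray), 0 where there is no reading), "intrinsics" (3x3 intrinsics, pixels), "k1" (the pictures are not rectified: a ray, as slopes to the right and down, at radius r is drawn at 1 + k1 r^2 times it, then the intrinsics apply), "T" (4x4, takes a point from camera to world coordinates). Camera axes: x right, y up, looking along -z (the intrinsics and any distortion apply to the point x, -y, -z); pixel columns grow to the right and rows downward; lengths in m; the calibration is good to about 2 mm. A picture is of the moment at which its call begins.
- bot.hand_in(): hands the job in, once; it reports no verdict.
The state is a dict: "t": time; "joint_positions": joint angles; "joint_vel": joint speeds; "joint_efforts": joint torques, N m; "eef_pos": TCP position; "tool_rot": TCP orientation; "contact_force": force on the tool from outside, world axes, zero at the start; "torque": the same for the moment, N m; "grip_width": opening from 0.0 (shut) to 1.0 (fully open).
Only numpy, scipy, OpenCV 4.12 (cv2) and the standard library are available. Lean on these libraries where they do the work, as an engineer would, in place of code of your own. Each camera call takes 0.05 s, during which the arm holds its last target.

## Working session

There is one attempt and no reset: what is moved stays moved. The work goes in short steps, Python scripts to look and compute and a tool call to move; the robot and the scene stay as the last step left them, time stands still between calls to the robot, and variables do not carry over. Pictures are saved under pics/ and viewed, and the job is handed in when it is done.

Besides the shell and the picture viewer there is one more tool, called after ">>>" as a command line: name --argument value ..., lists and objects as JSON in quotes. apply_moves: Moves the arm, as the interface text tells. Its arguments: {"type":"object","properties":{"steps":{"type":"array","items":{"type":"number"}},"jaw":{"type":"number"},"newtons":{"type":"number"}},"required":["steps"]}

```bash
ls; mkdir -p pics; python3 - <<'E'
from station import monitor, optics, bot
import cv2,numpy as np
s=monitor.state();print(s)
for n in ["top","side","wrist"]:
    d=optics.snapshot(n);cv2.imwrite(f"pics/{n}0.png",cv2.cvtColor(d["image"],cv2.COLOR_RGB2BGR));np.savez(f"{n}0.npz",**d)
    print(n,d["intrinsics"].tolist(),d["k1"],d["T"].round(3).tolist())
E
```

```text
pics
{'t': 0.0, 'joint_positions': array([ 1.12586676e+00,  1.59056785e-01,  1.59823786e+00, -7.34699724e-06,
        1.38618623e+00, -2.10073904e-01]), 'joint_vel': array([ 0.00071869, -0.00030846,  0.00044816, -0.00101351, -0.00178251,
       -0.00117293]), 'joint_efforts': array([-1.33162772e-03, -3.85565329e+01, -3.22110629e+01,  6.99840859e-02,
        3.76504962e-02, -1.39845356e-04]), 'eef_pos': array([0.13368858, 0.55895683, 0.40371142]), 'tool_rot': array([ 0.08220988,  0.7024492 , -0.08347573,  0.70202454]), 'contact_force': array([ 0.73883687,  0.04842925, -0.75989596]), 'torque': array([-0.08817406,  0.02234394, -0.00056491]), 'grip_width': 0.994896047100876}
top [[372.06063788197173, 0.0, 259.9679013633269], [0.0, 372.06063788197173, 191.75719224606627], [0.0, 0.0, 1.0]] -0.0771083478420693 [[-0.001, 0.998, -0.064, 0.477], [-1.0, -0.001, -0.005, 0.044], [-0.005, 0.064, 0.998, 1.148], [0.0, 0.0, 0.0, 1.0]]
side [[464.63060922208973, 0.0, 253.3546317889179], [0.0, 464.63060922208973, 190.88933132589548], [0.0, 0.0, 1.0]] -0.0057134083125221875 [[0.932, 0.224, -0.284, 0.176], [-0.362, 0.565, -0.741, -0.956], [-0.006, 0.794, 0.608, 0.878], [0.0, 0.0, 0.0, 1.0]]
wrist [[325.12495654793105, 0.0, 257.1584159410558], [0.0, 325.12495654793105, 187.99340322005912], [0.0, 0.0, 1.0]] -0.045438574489597976 [[0.232, -0.928, -0.29, 0.051], [0.973, 0.221, 0.071, 0.579], [-0.001, -0.298, 0.954, 0.384], [0.0, 0.0, 0.0, 1.0]]
```

View pics/top0.png

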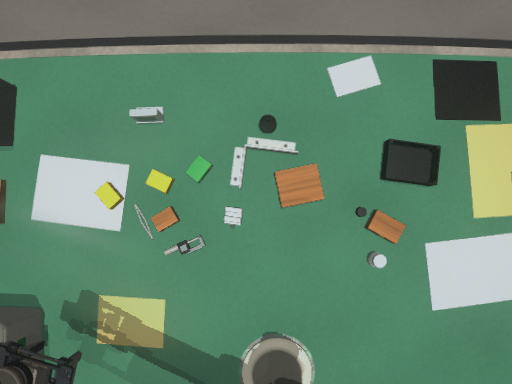

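View pics/side0.png

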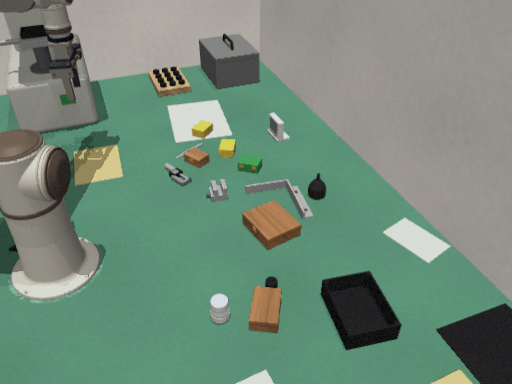

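```bash
cat > h.py <<'E'
import numpy as np,cv2
from scipy.spatial.transform import Rotation as R
def cloud(d):
    K=d["intrinsics"];k1=float(d["k1"]);dep=d["depth"]
    h,w=dep.shape
    u,v=np.meshgrid(np.arange(w),np.arange(h))
    p=np.stack([u,v],-1).reshape(-1,1,2).astype(np.float64)
    q=cv2.undistortPoints(p,K,np.array([k1,0,0,0,0.]),).reshape(h,w,2)
    c=np.stack([q[...,0]*dep,-q[...,1]*dep,-dep],-1)
    T=d["T"]
    return c@T[:3,:3].T+T[:3,3]
def rays(d,px,z):
    K=d["intrinsics"];k1=float(d["k1"])
    q=cv2.undistortPoints(np.array(px,float).reshape(-1,1,2),K,np.array([k1,0,0,0,0.])).reshape(-1,2)
    T=d["T"]; r=np.c_[q[:,0],-q[:,1],-np.ones(len(q))]@T[:3,:3].T
    return T[:3,3]+r*((z-T[2,3])/r[:,2])[:,None]
def up(img,r0,r1,c0,c1,s,name):
    cv2.imwrite(name,cv2.cvtColor(cv2.resize(img[r0:r1,c0:c1],None,fx=s,fy=s,interpolation=cv2.INTER_CUBIC),cv2.COLOR_RGB2BGR))
E
python3 - <<'E'
from h import *
d=dict(np.load("top0.npz"))
c=cloud(d)
z=c[...,2]
# height map view
m=np.clip(z*255/0.1,0,255).astype(np.uint8)
cv2.imwrite("pics/h0.png",cv2.applyColorMap(m,cv2.COLORMAP_JET))
E
```

```text
(no output)
```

View pics/h0.png

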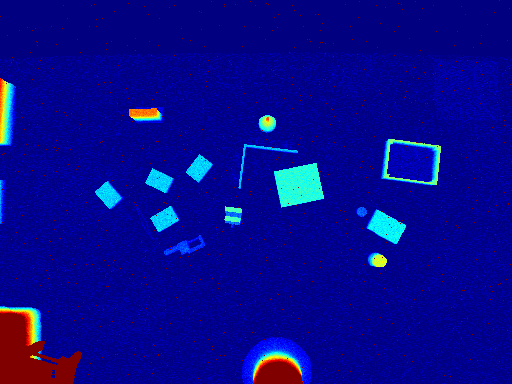

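```bash
cat >> h.py <<'E'
def box(c,px,hz,rad=0.11,tol=0.008):
    """fit top rectangle at height hz near pixel px"""
    p0=c[px[1],px[0]]
    m=(abs(c[...,2]-hz)<tol)&(np.linalg.norm(c[...,:2]-p0[:2],axis=-1)<rad)
    n,l=cv2.connectedComponents(m.astype(np.uint8))
    mm=l==l[px[1],px[0]]
    P=c[mm]
    r=cv2.minAreaRect((P[:,:2]*1000).astype(np.float32))
    return r,np.median(P[:,2]),P
E
python3 - <<'E'
from h import *
d=dict(np.load("top0.npz"))
c=cloud(d)
print("bench z",np.median(c[250:300,200:350,2]))
for n,px,h in [("big",(299,185),.04),("mid",(387,227),.036),("small",(165,219),.032),("vise",(233,210),.044),("blower",(267,124),.04),("jar",(377,260),.058),("puck",(361,212),.02)]:
    r,z,P=box(c,px,h); print(n,r,z,P[:,:2].mean(0),len(P))
im=d["image"]
up(im,125,275,205,405,4,"pics/cropA.png")
up(im,140,270,85,260,4,"pics/cropB.png")
# stop walls z~.03
m=(abs(c[...,2]-.03)<.006)
ys,xs=np.where(m)
s=(xs>232)&(xs<305)&(ys>138)&(ys<192)
P=c[m][s]
for a,b,i in zip(xs[s],ys[s],P): pass
print(len(P)); np.save("wall.npy",P)
top=P[(ys[s]<156)&(xs[s]>250)]; sd=P[ys[s]>156]
for q in (top,sd):
    print(cv2.fitLine((q[:,:2]*1000).astype(np.float32),cv2.DIST_HUBER,0,.01,.01).ravel(), q[:,:2].min(0),q[:,:2].max(0),len(q))
E
```

```text
bench z 0.001112399459867186
big ((569.014892578125, -65.45063018798828), (111.05564880371094, 130.0223388671875), 11.590154647827148) 0.04112938260825927 [ 0.56857878 -0.06545937] 1597
mid ((442.0779724121094, -330.6436462402344), (102.48452758789062, 65.23130798339844), 61.157405853271484) 0.03707434747845317 [ 0.44260122 -0.32943957] 719
small ((467.0029602050781, 338.9988098144531), (51.473976135253906, 72.41584014892578), 29.250200271606445) 0.03296427921494893 [0.46710004 0.33824636] 405
vise ((494.9464416503906, 129.9563751220703), (49.031063079833984, 13.594980239868164), 82.88697814941406) 0.04527178473782989 [0.49486679 0.12957949] 80
blower ((674.4613647460938, 84.7506103515625), (1469.4505615234375, 2836.61328125), 0.033657368272542953) 0.0010471141944650153 [0.60145532 0.06329707] 196453
jar ((345.1341247558594, -299.8154602050781), (34.24055099487305, 39.807552337646484), 0.01899047940969467) 0.05848138484160925 [ 0.34391938 -0.29908436] 143
puck ((488.1092529296875, -259.0536804199219), (28.884111404418945, 27.465593338012695), 89.34239196777344) 0.020993387421179732 [ 0.48837525 -0.25836677] 82
223
[1.2218665e-01 9.9250716e-01 6.7951251e+02 6.6477056e+00] [ 0.6692844  -0.06305903] [0.69096146 0.07684921] 109
[ 9.93114829e-01 -1.17145136e-01  6.06176880e+02  1.07039680e+02] [ 0.55625691 -0.04669344] [0.65348006 0.11609546] 76
```

View pics/cropA.png

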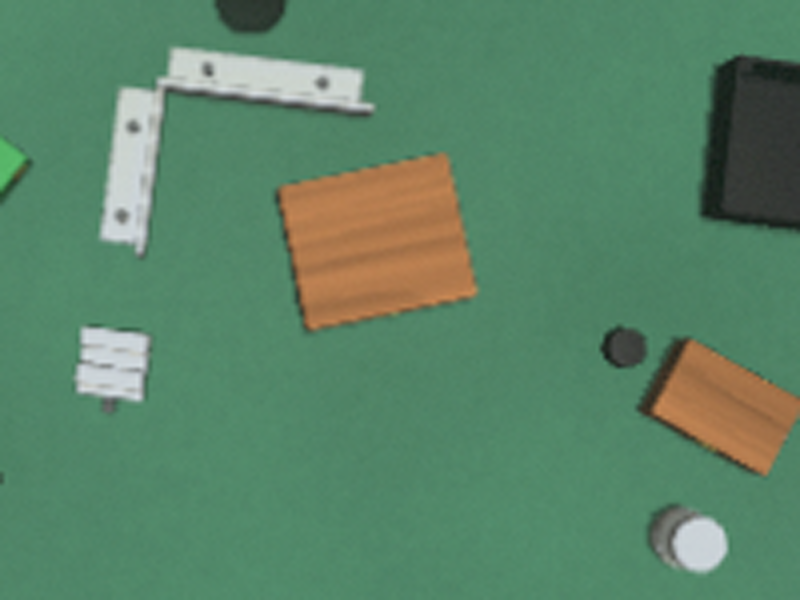

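View pics/cropB.png

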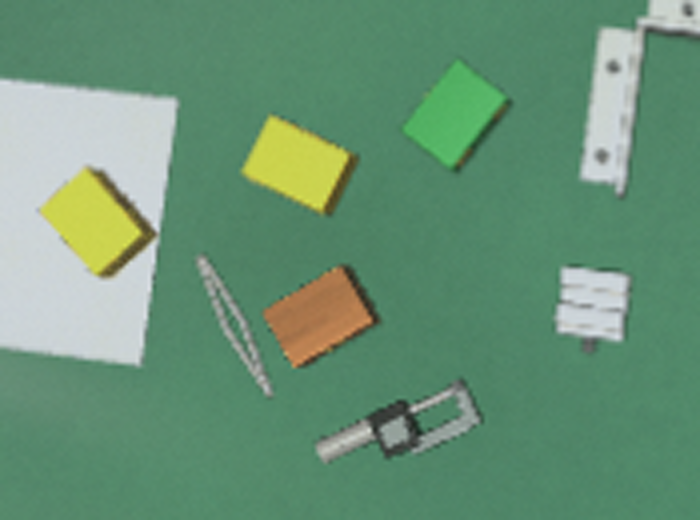

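```bash
cat >> h.py <<'E'
PSI=-0.12
C0=np.array([.6870,.0942])
def S2W(e,f):
    c,s=np.cos(PSI),np.sin(PSI)
    return C0+np.array([c*e-s*f,s*e+c*f])/1000
def W2S(p):
    c,s=np.cos(PSI),np.sin(PSI); q=(np.asarray(p)-C0)*1000
    return np.array([c*q[0]+s*q[1],-s*q[0]+c*q[1]])
def cur():
    from station import monitor
    s=monitor.state(); r=R.from_quat(s["tool_rot"]).as_matrix(); p=s["eef_pos"]
    tip=p+.19*r[:,0]; a=np.degrees(np.arctan2(r[1,1],r[0,1]))
    return s,r,tip,a
def show():
    s,r,tip,a=cur()
    print("t %.2f tip"%s["t"],(tip*1000).round(1),"stopframe",W2S(tip[:2]).round(1),"a %.2f"%a,"tilt",r[:,0].round(4),"F",s["contact_force"].round(1),"w",round(s["grip_width"]*91.9,1),"q",s["joint_positions"].round(2))
def plan(xy,z,a1,n=None):
    """tip target m, yaw deg of tool y"""
    s,r,tip,a=cur()
    tgt=np.array([xy[0],xy[1],z]); d=tgt-tip; da=(a1-a+180)%360-180
    if n is None: n=max(1,int(np.ceil(max(np.linalg.norm(d)/.055,abs(da)/9.5))))
    print("d mm",(d*1000).round(1),"da",round(da,2),"n",n)
    for i in range(n):
        Ri=R.from_rotvec([0,0,np.radians(da*i/n)]).as_matrix()@r
        print((Ri.T@(d/n)*100).round(2).tolist(),round(-da/n,2))
E
python3 - <<'E'
from h import *
show()
plan(S2W(-205,-172),.21,83.1)
E
```

```text
t 0.15 tip [133.6 558.8 214. ] stopframe [-605.1  395. ] a 76.55 tilt [-6.0e-04 -1.3e-03 -1.0e+00] F [-0.3  0.5 -0.5] w 92.1 q [ 1.13  0.16  1.6   0.    1.39 -0.21]
d mm [ 329.3 -610.8   -4. ] da 6.55 n 13
[0.04, -3.98, 3.56] -0.5
[0.04, -4.01, 3.52] -0.5
[0.04, -4.04, 3.49] -0.5
[0.04, -4.07, 3.45] -0.5
[0.04, -4.1, 3.41] -0.5
[0.04, -4.13, 3.38] -0.5
[0.04, -4.16, 3.34] -0.5
[0.04, -4.19, 3.31] -0.5
[0.04, -4.22, 3.27] -0.5
[0.04, -4.25, 3.23] -0.5
[0.04, -4.28, 3.19] -0.5
[0.04, -4.31, 3.16] -0.5
[0.04, -4.33, 3.12] -0.5
```

>>> apply_moves --steps '[0, -4, 3.6, -0.5, 0, -4, 3.5, -0.5, 0, -4, 3.5, -0.5, 0, -4.1, 3.5, -0.5, 0, -4.1, 3.4, -0.5, 0, -4.1, 3.4, -0.5, 0, -4.2, 3.3, -0.5, 0, -4.2, 3.3, -0.5, 0, -4.2, 3.3, -0.5, 0, -4.2, 3.2, -0.5]' --jaw 6 --newtons 20

```text
t: 1.4
eef_pos: [0.3932, 0.0781, 0.4026]
tool_rot: [0.048, 0.705, -0.049, 0.706]
contact_force: [0.1, 0.4, 0.1]
grip_width: 0.652
```

```bash
python3 - <<'E'
from h import *
show()
plan(S2W(-205,-172),.1,83.1)
E
```

```text
t 1.40 tip [393.4  77.7 212.6] stopframe [-289.5  -51.5] a 82.15 tilt [ 0.0013 -0.0025 -1.    ] F [0.1 0.4 0.1] w 59.9 q [-0.11 -0.32  2.05 -0.    1.41 -1.54]
d mm [  69.4 -129.7 -112.6] da 0.95 n 4
[2.83, -2.97, 2.16] -0.24
[2.83, -2.98, 2.15] -0.24
[2.83, -2.99, 2.13] -0.24
[2.83, -3.0, 2.12] -0.24
```

>>> apply_moves --steps '[2.8, -3, 2.2, -0.3, 2.8, -3, 2.2, -0.3, 2.8, -3, 2.1, -0.3, 2.8, -3, 2.1, -0.2, 3, 0, 0, 0, 3, 0, 0, 0, 2.7, 0, 0, 0]'

```text
t: 2.28
eef_pos: [0.4675, -0.0619, 0.2006]
tool_rot: [0.043, 0.703, -0.045, 0.709]
contact_force: [-0.3, -0.4, 0.6]
grip_width: 0.652
```

```bash
python3 - <<'E'
from h import *
show()
plan(S2W(-205,-172),.012,83.1)
E
```

```text
t 2.27 tip [469.1 -62.7  10.6] stopframe [-197.5 -181.8] a 82.83 tilt [ 0.0088 -0.0041 -1.    ] F [-0.3 -0.4  0.6] w 59.9 q [-0.39  0.17  2.04 -0.    0.93 -1.83]
d mm [-6.3 10.6  1.4] da 0.27 n 1
[-0.15, 0.98, -0.75] -0.27
```

>>> apply_moves --steps '[-0.1, 1, 0, -0.2, 0, 0, 1, 0, 0, 0, 1, 0, 0, 0, 1, 0, 0, 0, 1, 0, 0, 0, 1, 0, 0, 0, 1, 0, 0, 0, 0.6, 0]'

```text
t: 3.28
eef_pos: [0.5387, -0.0591, 0.2032]
tool_rot: [0.042, 0.704, -0.043, 0.708]
contact_force: [-2.2, 0.9, 0.9]
grip_width: 0.658
```

```bash
cat > look.py <<'E'
from h import *
import sys
from station import optics
def look(n,tag):
    d=optics.snapshot(n); np.savez(f"{n}{tag}.npz",**d); return d
E
python3 - <<'E'
from look import *
show()
d=look("top",1); up(d["image"],125,245,205,355,5,"pics/top1.png")
c=cloud(d)
m=(abs(c[...,2]-.041)<.004)
m2=np.zeros_like(m);m2[140:240,240:340]=m[140:240,240:340]
P=c[m2];print(cv2.minAreaRect((P[:,:2]*1000).astype(np.float32)),len(P))
E
```

```text
t 3.27 tip [539.9 -59.6  13.2] stopframe [-127.7 -170.3] a 83.10 tilt [ 0.0064 -0.0028 -1.    ] F [-2.2  0.9  0.9] w 60.4 q [-0.33  0.32  1.84 -0.    0.97 -1.78]
((589.8525390625, -6.5637054443359375), (110.87150573730469, 320.1818542480469), 27.787736892700195) 510
```

View pics/top1.png

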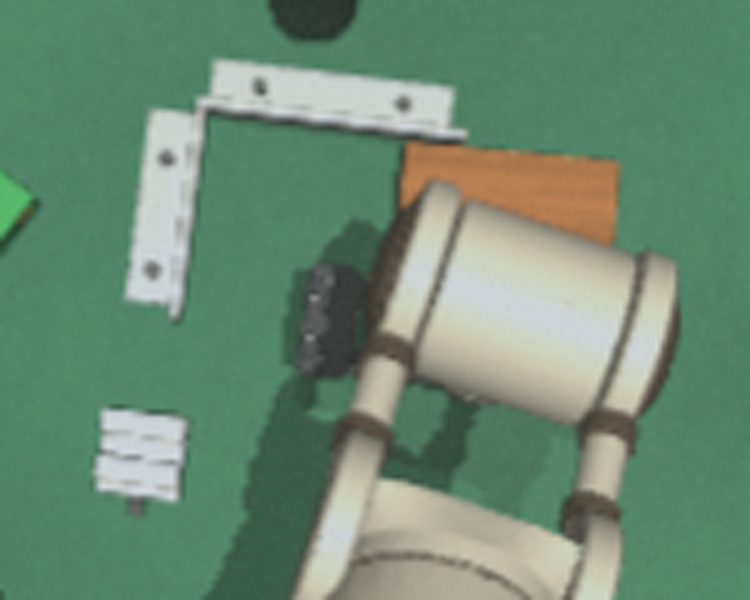

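>>> apply_moves --steps '[0, 0, -1.5, 0, -3, 0, -1, 0, -4, 0, 0, 0]'

```text
t: 3.7
eef_pos: [0.5129, -0.0563, 0.2722]
tool_rot: [0.042, 0.704, -0.044, 0.708]
contact_force: [0.7, -0.8, -0.1]
grip_width: 0.653
```

```bash
python3 - <<'E'
from h import *
show()
plan(S2W(-65,-275),.08,-6.9)
E
```

```text
t 3.70 tip [513.8 -56.8  82.2] stopframe [-153.9 -170.6] a 83.04 tilt [ 0.0048 -0.0027 -1.    ] F [ 0.7 -0.8 -0.1] w 60.0 q [-0.34  0.15  1.88 -0.    1.1  -1.79]
d mm [  75.7 -114.2   -2.2] da -89.94 n 10
[0.03, -1.04, 0.89] 8.99
[0.03, -0.89, 1.04] 8.99
[0.03, -0.72, 1.17] 8.99
[0.03, -0.52, 1.27] 8.99
[0.03, -0.32, 1.33] 8.99
[0.03, -0.11, 1.37] 8.99
[0.03, 0.11, 1.37] 8.99
[0.03, 0.32, 1.33] 8.99
[0.03, 0.52, 1.27] 8.99
[0.03, 0.72, 1.17] 8.99
```

>>> apply_moves --steps '[0, -1, 0.9, 9, 0, -0.9, 1, 9, 0, -0.7, 1.2, 9, 0, -0.5, 1.3, 9, 0, -0.3, 1.3, 9, 0, -0.1, 1.4, 9, 0, 0.1, 1.4, 9, 0, 0.3, 1.3, 9, 0, 0.5, 1.3, 9, 0, 0.7, 1.2, 9]'

```text
t: 4.95
eef_pos: [0.5922, -0.1787, 0.283]
tool_rot: [0.546, 0.444, -0.538, 0.464]
contact_force: [-0.9, 0.0, 1.4]
grip_width: 0.657
```

```bash
python3 - <<'E'
from look import *
show()
plan(S2W(-65,-275),.012,-6.9)
d=look("top",2); up(d["image"],125,245,205,355,5,"pics/top2.png")
d=look("wrist",2); up(d["image"],0,384,0,512,1,"pics/w2.png")
E
```

```text
t 4.95 tip [ 597.4 -181.4   93.1] stopframe [ -56.  -284.4] a -10.03 tilt [ 0.0272 -0.014  -0.9995] F [-0.9  0.   1.4] w 60.4 q [-0.49  0.37  1.59  0.    1.15 -0.31]
d mm [ -7.8  10.4 -81.1] da 3.13 n 2
[4.03, -0.59, -0.48] -1.57
[4.04, -0.58, -0.49] -1.57
```

View pics/top2.png

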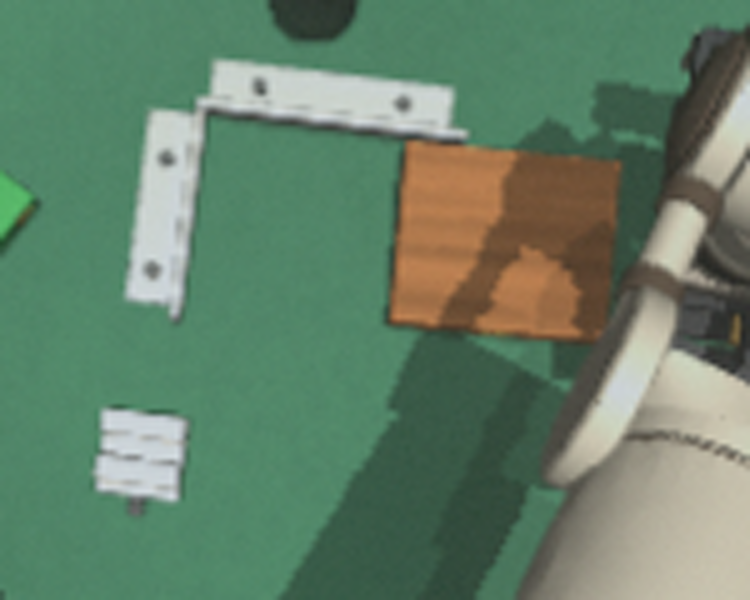

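View pics/w2.png

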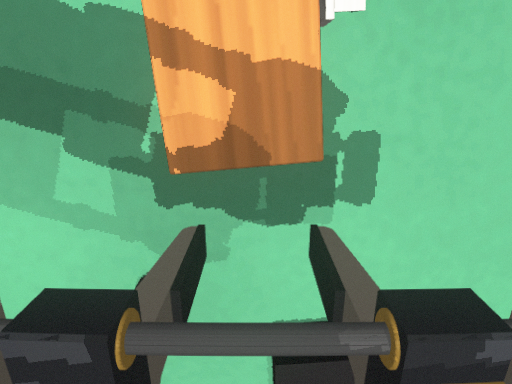

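```bash
python3 - <<'E'
from h import *
d=dict(np.load("top2.npz"));c=cloud(d)
r,z,P=box(c,(305,175),.041,tol=.006);print(r,W2S(np.array(r[0])/1000),r[2]+6.9)
E
```

```text
((604.5885009765625, -86.46099090576172), (130.36322021484375, 110.85041046142578), 84.65437316894531) [ -60.19152193 -189.22745439] 91.55437316894532
```

>>> apply_moves --steps '[4, -0.5, -0.2, -1.6, 3.6, -0.4, -0.2, -1.6, 0, 0, 0, 0]'

```text
t: 5.42
eef_pos: [0.5866, -0.1748, 0.2068]
tool_rot: [0.53, 0.461, -0.521, 0.485]
contact_force: [0.8, -0.8, 0.0]
grip_width: 0.65
```

```bash
python3 - <<'E'
from h import *
show()
E
```

```text
t 5.42 tip [ 592.5 -177.9   16.9] stopframe [ -61.3 -281.5] a -5.98 tilt [ 0.0313 -0.0164 -0.9994] F [ 0.8 -0.8  0. ] w 59.7 q [-0.49  0.46  1.64  0.    1.   -0.38]
```

>>> apply_moves --steps '[0, 0, -1.3, 0.9, 0, 0, -1.2, 0, 0, 0, -1.2, 0, 0, 0, -1.2, 0, 0, 0, -1.2, 0, 0, 0, -1.2, 0, 0, 0, -1.2, 0, 0, 0, -1.2, 0, 0, 0, -1.2, 0]'

```text
t: 6.55
eef_pos: [0.6025, -0.0603, 0.2113]
tool_rot: [0.534, 0.454, -0.523, 0.485]
contact_force: [-0.9, -2.4, 0.4]
grip_width: 0.651
```

```bash
python3 - <<'E'
from look import *
show()
plan(S2W(-61,-140),.014,-6.9)
d=look("top",3); up(d["image"],125,245,205,355,5,"pics/top3.png")
E
```

```text
t 6.55 tip [610.2 -64.5  21.5] stopframe [ -57.3 -166.7] a -6.79 tilt [ 0.0402 -0.022  -0.9989] F [-0.9 -2.4  0.4] w 59.8 q [-0.3   0.44  1.66 -0.01  1.   -0.17]
d mm [-0.5 27.  -7.5] da -0.11 n 1
[0.68, -0.4, -2.69] 0.11
```

View pics/top3.png

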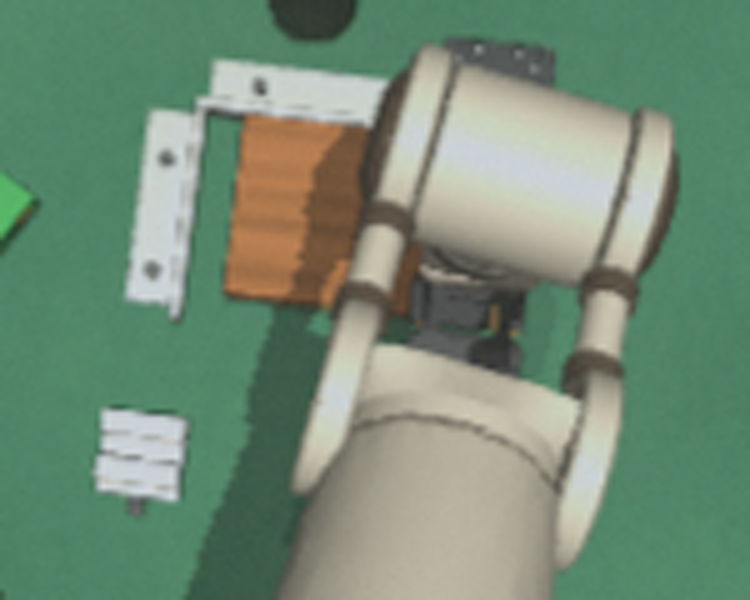

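>>> apply_moves --steps '[0.4, 0, -1, 0.1, 0.3, 0, -1, 0, 0.1, 0, -0.5, 0, 0, 0, -0.3, 0, 0, 0, -0.3, 0]'

```text
t: 7.22
eef_pos: [0.6069, -0.0331, 0.2039]
tool_rot: [0.529, 0.45, -0.527, 0.488]
contact_force: [-4.1, -13.6, 2.9]
grip_width: 0.651
```

```bash
python3 - <<'E'
from look import *
show()
d=look("top",4); up(d["image"],125,245,205,355,5,"pics/top4.png")
E
```

```text
t 7.22 tip [614.1 -40.4  14.2] stopframe [ -56.3 -142.4] a -6.72 tilt [ 0.0377 -0.0383 -0.9986] F [ -4.1 -13.6   2.9] w 59.8 q [-0.25  0.46  1.65 -0.03  0.98 -0.11]
```

View pics/top4.png

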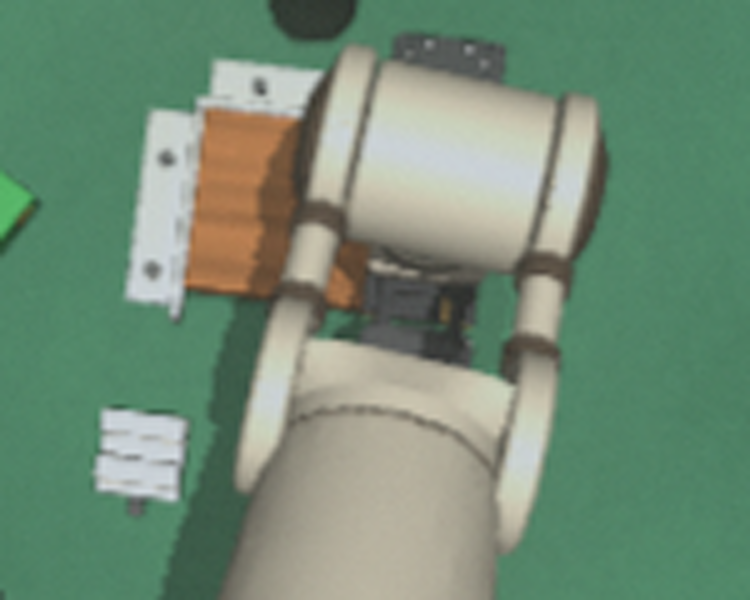

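>>> apply_moves --steps '[0, 0, 1.5, 0, -2, 0, 1, 0, -5, 0, 0, 0]'

```text
t: 7.65
eef_pos: [0.599, -0.0553, 0.2716]
tool_rot: [-0.528, -0.454, 0.529, -0.484]
contact_force: [0.0, -0.2, -0.3]
grip_width: 0.652
```

```bash
python3 - <<'E'
from h import *
show()
plan(S2W(-150,-65),.08,83.1)
E
```

```text
t 7.65 tip [604.1 -61.5  81.8] stopframe [ -63.7 -164.5] a -6.80 tilt [ 0.0269 -0.0325 -0.9991] F [ 0.  -0.2 -0.3] w 59.9 q [-0.29  0.35  1.65 -0.03  1.11 -0.16]
d mm [-73.8 109.1  -1.8] da 89.9 n 10
[-0.04, -0.86, -1.0] -8.99
[-0.04, -0.7, -1.12] -8.99
[-0.03, -0.51, -1.21] -8.99
[-0.03, -0.32, -1.28] -8.99
[-0.02, -0.11, -1.31] -8.99
[-0.02, 0.09, -1.31] -8.99
[-0.01, 0.3, -1.28] -8.99
[-0.0, 0.49, -1.22] -8.99
[0.01, 0.68, -1.13] -8.99
[0.01, 0.85, -1.01] -8.99
```

>>> apply_moves --steps '[0, -0.9, -1, -9, 0, -0.7, -1.1, -9, 0, -0.5, -1.2, -9, 0, -0.3, -1.3, -9, 0, -0.1, -1.3, -9, 0, 0.1, -1.3, -9, 0, 0.3, -1.3, -9, 0, 0.5, -1.2, -9, 0, 0.7, -1.1, -9, 0, 0.8, -1, -9]'

```text
t: 8.9
eef_pos: [0.524, 0.0553, 0.2833]
tool_rot: [0.016, 0.689, -0.034, 0.724]
contact_force: [0.5, -0.7, -0.7]
grip_width: 0.655
```

```bash
python3 - <<'E'
from look import *
show()
plan(S2W(-150,-65),.014,83.1)
d=look("top",5); up(d["image"],125,245,205,355,5,"pics/top5.png")
E
```

```text
t 8.90 tip [533.4  50.2  93.6] stopframe [-147.2  -62.1] a 85.95 tilt [ 0.0494 -0.0271 -0.9984] F [ 0.5 -0.7 -0.7] w 60.2 q [-0.12  0.15  1.86 -0.02  1.08 -1.61]
d mm [ -3.1  -2.6 -79.6] da -2.85 n 2
[3.97, -0.05, -0.35] 1.43
[3.97, -0.05, -0.35] 1.43
```

View pics/top5.png

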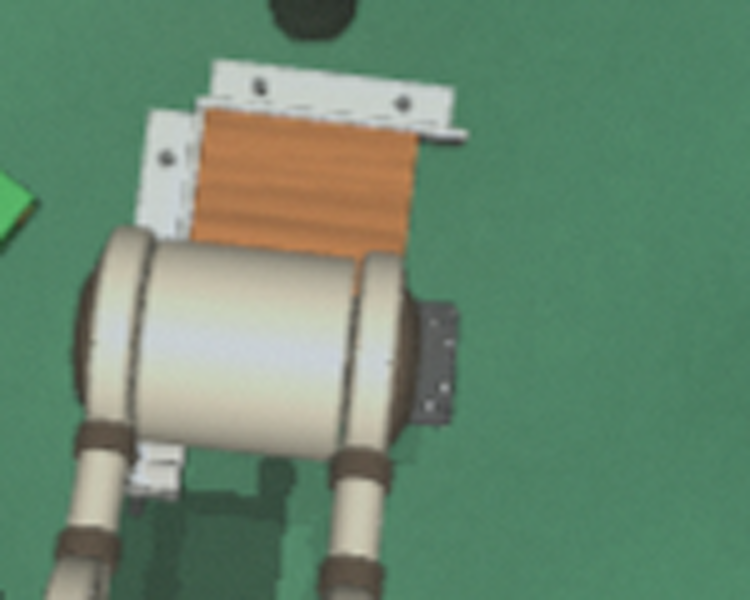

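>>> apply_moves --steps '[4, 0, -0.3, 1.4, 4, 0, -0.3, 1.4]'

```text
t: 9.2
eef_pos: [0.5239, 0.0549, 0.2071]
tool_rot: [0.034, 0.684, -0.05, 0.727]
contact_force: [-0.1, 0.5, 0.0]
grip_width: 0.652
```

```bash
python3 - <<'E'
from look import *
show()
E
```

```text
t 9.20 tip [535.3  49.9  17.5] stopframe [-145.3  -62.2] a 83.17 tilt [ 0.0601 -0.0263 -0.9978] F [-0.1  0.5  0. ] w 59.9 q [-0.12  0.27  1.9  -0.02  0.91 -1.56]
```

>>> apply_moves --steps '[0, 0, 0, 0, 0, 0, 0, 0]'

```text
t: 9.45
eef_pos: [0.5235, 0.0548, 0.2071]
tool_rot: [0.035, 0.685, -0.051, 0.726]
contact_force: [-0.1, -0.6, 0.3]
grip_width: 0.654
```

```bash
python3 - <<'E'
from look import *
show()
E
```

```text
t 9.45 tip [534.4  50.   17.5] stopframe [-146.3  -62.2] a 83.02 tilt [ 0.057  -0.0252 -0.9981] F [-0.1 -0.6  0.3] w 60.1 q [-0.12  0.27  1.9  -0.02  0.91 -1.56]
```

>>> apply_moves --steps '[0.1, 0, 1, 0, 0.1, 0, 1, 0, 0, 0, 0.5, 0, 0, 0, 0.4, 0, 0, 0, 0.4, 0]'

```text
t: 10.07
eef_pos: [0.5543, 0.0514, 0.2092]
tool_rot: [0.036, 0.693, -0.05, 0.718]
contact_force: [-13.9, 0.2, 11.3]
grip_width: 0.656
```

```bash
python3 - <<'E'
from look import *
show()
E
```

```text
t 10.07 tip [560.6  47.   19.3] stopframe [-119.9  -62. ] a 83.02 tilt [ 0.033  -0.023  -0.9992] F [-13.9   0.2  11.3] w 60.3 q [-0.12  0.34  1.8  -0.02  0.96 -1.56]
```

>>> apply_moves --steps '[0, 0, 0.5, 0, 0, 0, 0.5, 0, 0, 0, 0.5, 0]'

```text
t: 10.45
eef_pos: [0.5617, 0.051, 0.2071]
tool_rot: [0.036, 0.708, -0.05, 0.704]
contact_force: [-16.2, 1.1, 12.2]
grip_width: 0.657
```

```bash
python3 - <<'E'
from look import *
show()
E
```

```text
t 10.45 tip [560.3  47.3  17.1] stopframe [-120.2  -61.8] a 83.05 tilt [-0.0071 -0.0197 -0.9998] F [-16.2   1.1  12.2] w 60.4 q [-0.12  0.37  1.77 -0.02  1.01 -1.56]
```

>>> apply_moves --steps '[0, 0, -1, 0, -3, 0, -1.5, 0, -5, 0, -1, 0]' --jaw 8

```text
t: 10.82
eef_pos: [0.526, 0.0569, 0.2856]
tool_rot: [0.036, 0.71, -0.05, 0.701]
contact_force: [1.8, 0.5, 0.4]
grip_width: 0.868
```

```bash
python3 - <<'E'
from look import *
show()
plan([.442,-.3306],.11,-28.8)
E
```

```text
t 10.82 tip [523.3  53.3  95.6] stopframe [-157.6  -60.2] a 83.03 tilt [-0.0142 -0.0189 -0.9997] F [1.8 0.5 0.4] w 79.8 q [-0.12  0.17  1.83 -0.02  1.15 -1.56]
d mm [ -81.3 -383.9   14.4] da -111.83 n 12
[-0.05, -3.26, -0.28] 9.32
[-0.06, -3.26, 0.25] 9.32
[-0.06, -3.18, 0.77] 9.32
[-0.07, -3.01, 1.28] 9.32
[-0.08, -2.77, 1.75] 9.32
[-0.1, -2.45, 2.17] 9.32
[-0.11, -2.06, 2.54] 9.32
[-0.12, -1.62, 2.84] 9.32
[-0.13, -1.14, 3.06] 9.32
[-0.14, -0.63, 3.21] 9.32
[-0.16, -0.1, 3.27] 9.32
[-0.17, 0.43, 3.24] 9.32
```

>>> apply_moves --steps '[0, -3.2, -0.3, 9.3, 0, -3.2, 0.2, 9.3, 0, -3.2, 0.8, 9.3, 0, -3, 1.3, 9.3, 0, -2.8, 1.7, 9.3, 0, -2.4, 2.2, 9.3, 0, -2, 2.5, 9.3, 0, -1.6, 2.8, 9.3, 0, -1.1, 3, 9.3, 0, -0.6, 3.1, 9.3]'

```text
t: 12.08
eef_pos: [0.4547, -0.267, 0.304]
tool_rot: [-0.55, -0.431, 0.556, -0.452]
contact_force: [0.6, 0.7, 0.6]
grip_width: 0.873
```

```bash
python3 - <<'E'
from look import *
show()
plan([.442,-.3306],.09,-28.8)
d=look("top",6); up(d["image"],125,245,205,355,5,"pics/top6.png")
c=cloud(d)
r,z,P=box(c,(275,175),.041,tol=.006);print(r,z,W2S(np.array(r[0])/1000),r[2]+6.9)
m=abs(c[...,2]-.041)<.004
print(W2S(P[:,:2].mean(0)),len(P))
E
```

```text
t 12.07 tip [ 457.  -272.4  114.1] stopframe [-184.5 -391.5] a -12.79 tilt [ 0.0121 -0.0286 -0.9995] F [0.6 0.7 0.6] w 80.2 q [-0.76  0.13  1.84 -0.01  1.15 -0.53]
d mm [-15.  -58.2 -24.1] da -16.01 n 2
[1.28, -0.11, 2.97] 8.01
[1.28, 0.31, 2.96] 8.01
((626.2319946289062, 36.45638656616211), (129.9813995361328, 112.66492462158203), 82.79168701171875) 0.04104310004648726 [-53.4183851  -64.60303014] 89.69168701171876
[-56.02296915 -65.97221672] 1539
```

View pics/top6.png

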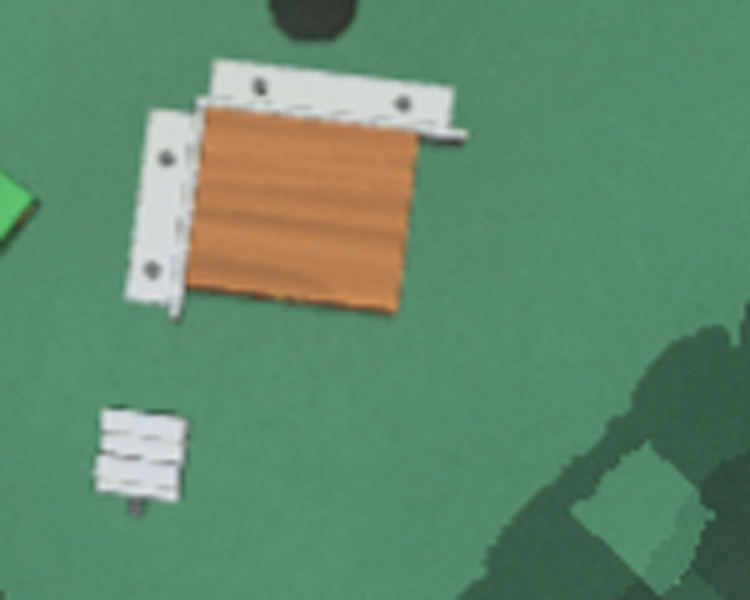

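>>> apply_moves --steps '[1.2, 0, 2.9, 8, 1.2, 0.3, 2.9, 8, 0, 0, 0, 0]'

```text
t: 12.5
eef_pos: [0.44, -0.3297, 0.2833]
tool_rot: [-0.61, -0.342, 0.612, -0.369]
contact_force: [-0.3, 0.8, -0.1]
grip_width: 0.869
```

```bash
python3 - <<'E'
from look import *
show()
plan([.4423,-.330],.009,-28.8)
d=look("wrist",7); up(d["image"],0,384,0,512,1,"pics/w7.png")
c=cloud(d); m=abs(c[...,2]-.037)<.006
n,l,st,ce=cv2.connectedComponentsWithStats(m.astype(np.uint8))
i=1+np.argmax(st[1:,4]);P=c[l==i];print(st[i],cv2.minAreaRect((P[:,:2]*1000).astype(np.float32)),np.median(P[:,2]))
E
```

```text
t 12.50 tip [ 443.  -336.4   93.5] stopframe [-190.7 -456.7] a -29.60 tilt [ 0.0161 -0.0351 -0.9993] F [-0.3  0.8 -0.1] w 79.8 q [-0.86  0.21  1.79 -0.01  1.1  -0.34]
d mm [ -0.7   6.4 -84.5] da 0.8 n 2
[4.21, -0.32, -0.35] -0.4
[4.21, -0.32, -0.35] -0.4
[  204   129    92   129 10853] ((442.6458435058594, -330.70745849609375), (99.72581481933594, 65.59507751464844), 61.52317810058594) 0.036473046064731285
```

View pics/w7.png

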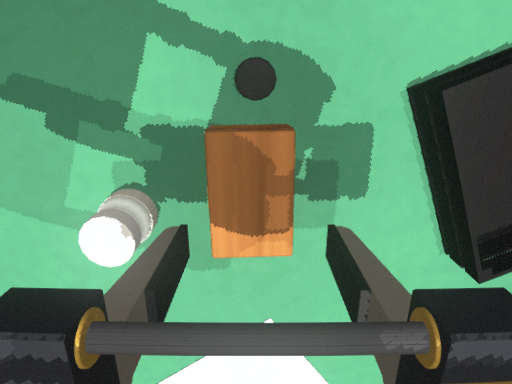

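>>> apply_moves --steps '[3, -0.3, -0.4, 0, 3, -0.3, -0.3, -0.8, 1.6, 0, 0, 0, 0.6, 0, 0, 0]'

```text
t: 13.05
eef_pos: [0.443, -0.3202, 0.2032]
tool_rot: [-0.606, -0.348, 0.607, -0.38]
contact_force: [-0.7, 0.1, 0.4]
grip_width: 0.869
```

```bash
python3 - <<'E'
from look import *
show()
plan([.4425,-.3305],.009,-28.6)
E
```

```text
t 13.05 tip [ 447.2 -327.7   13.4] stopframe [-187.6 -447.6] a -28.03 tilt [ 0.0222 -0.0392 -0.999 ] F [-0.7  0.1  0.4] w 79.8 q [-0.84  0.32  1.84 -0.01  0.94 -0.35]
d mm [-4.7 -2.8 -4.4] da -0.57 n 1
[0.44, -0.3, 0.46] 0.57
```

Adjust, then close.

>>> apply_moves --steps '[0.4, -0.3, 0.4, 0.6, 0, 0, 0, 0]'

```text
t: 13.3
eef_pos: [0.4389, -0.3228, 0.2002]
tool_rot: [-0.608, -0.344, 0.608, -0.377]
contact_force: [0.5, 0.7, -1.4]
grip_width: 0.87
```

>>> apply_moves --steps '[0, 0, 0, 0, 0, 0, 0, 0, 0, 0, 0, 0, 0, 0, 0, 0]' --jaw 4 --newtons 30

```text
t: 13.8
eef_pos: [0.4391, -0.3234, 0.2013]
tool_rot: [-0.608, -0.343, 0.608, -0.378]
contact_force: [-0.5, -0.4, -1.9]
grip_width: 0.704
```

```bash
python3 - <<'E'
from look import *
show()
E
```

```text
t 13.80 tip [ 443.9 -331.4   11.6] stopframe [-190.4 -451.7] a -28.62 tilt [ 0.0249 -0.0422 -0.9988] F [-0.5 -0.4 -1.9] w 64.7 q [-0.85  0.32  1.84 -0.01  0.93 -0.35]
```

>>> apply_moves --steps '[-2, 0, 0, 0, -4, 0, 0, 0, -5, 0, 0, 0]'

```text
t: 14.18
eef_pos: [0.4343, -0.3165, 0.3069]
tool_rot: [-0.607, -0.349, 0.609, -0.372]
contact_force: [-0.0, -1.0, -2.7]
grip_width: 0.701
```

```bash
python3 - <<'E'
from look import *
show()
plan(S2W(-55,-65),.13,-6.9)
E
```

```text
t 14.18 tip [ 437.  -322.2  117. ] stopframe [-198.4 -443.4] a -28.65 tilt [ 0.0143 -0.03   -0.9994] F [-0.  -1.  -2.7] w 64.4 q [-0.85  0.15  1.81 -0.01  1.15 -0.35]
d mm [187.6 358.5  13. ] da 21.75 n 8
[-0.26, -0.09, -5.05] -2.72
[-0.26, 0.15, -5.05] -2.72
[-0.25, 0.39, -5.04] -2.72
[-0.24, 0.63, -5.01] -2.72
[-0.24, 0.87, -4.98] -2.72
[-0.23, 1.1, -4.93] -2.72
[-0.22, 1.34, -4.88] -2.72
[-0.21, 1.57, -4.81] -2.72
```

>>> apply_moves --steps '[-0.2, -0.1, -4, -2.7, -0.2, 0.1, -5, -2.7, -0.2, 0.4, -5, -2.7, -0.2, 0.6, -5, -2.7, -0.2, 0.9, -5, -2.7, -0.2, 1.1, -5, -2.7, -0.2, 1.3, -4.5, -2.7, -0.2, 1.6, -3, -2.7, 0, 0, 0, 0]'

```text
t: 15.3
eef_pos: [0.6148, 0.0222, 0.314]
tool_rot: [-0.522, -0.459, 0.532, -0.482]
contact_force: [-0.3, -0.0, -4.5]
grip_width: 0.7
```

```bash
python3 - <<'E'
from look import *
show()
plan(S2W(-55,-65),.1,-6.9)
d=look("wrist",8); up(d["image"],0,384,0,512,1,"pics/w8.png")
E
```

```text
t 15.30 tip [617.   15.9 124.1] stopframe [-60.1 -86.1] a -6.46 tilt [ 0.0113 -0.0333 -0.9994] F [-0.3 -0.  -4.5] w 64.3 q [-0.15  0.34  1.57 -0.03  1.22 -0.03]
d mm [  7.6  20.4 -24.1] da -0.44 n 1
[2.35, 0.49, -2.19] 0.44
```

View pics/w8.png

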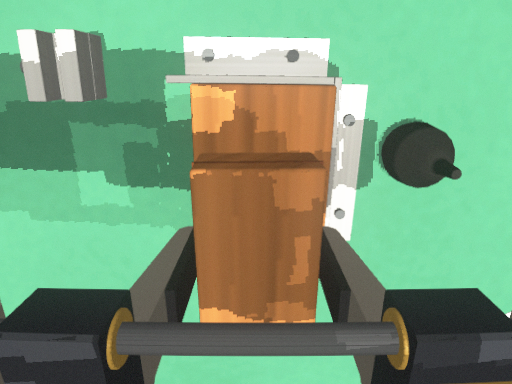

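```bash
python3 - <<'E'
from h import *
d=dict(np.load("wrist8.npz"))
up(d["image"],60,160,160,360,4,"pics/w8z.png")
c=cloud(d)
# column profile along f across wall near col 260 ; row profile across back wall row 120
for v in range(70,96): print(v,(c[v,260]*1000).round(1),W2S(c[v,260][:2]).round(1),d["image"][v,260])
for u in range(322,350): print(u,(c[120,u]*1000).round(1)[2],W2S(c[120,u][:2]).round(1),d["image"][120,u])
E
```

```text
70 [631.5 109.8   1.7] [-57.    8.9] [227 227 219]
71 [631.4 109.    2.6] [-57.    8.1] [226 225 217]
72 [631.3 108.2   1.1] [-57.    7.3] [224 223 218]
73 [631.2 107.4   1.8] [-57.    6.5] [227 226 219]
74 [631.1 106.6   2.6] [-57.    5.7] [228 226 221]
75 [631.  105.8   2.6] [-57.    4.9] [167 165 157]
76 [630.3 105.1  30.3] [-57.6   4.1] [196 193 185]
77 [630.2 104.4  30.6] [-57.6   3.4] [212 211 199]
78 [630.1 103.7  30.8] [-57.6   2.6] [214 212 201]
79 [630.  103.   30.6] [-57.6   1.9] [213 212 199]
80 [630.  102.2  29.6] [-57.6   1.1] [213 208 197]
81 [629.9 101.5  31.3] [-57.6   0.4] [214 210 200]
82 [629.8 100.8  31.3] [-57.6  -0.3] [213 212 201]
83 [629.7 100.1  30.9] [-57.6  -1. ] [150 147 138]
84 [629.5  99.5  38.4] [-57.8  -1.6] [133  98  72]
85 [629.4  98.9  40.2] [-57.8  -2.3] [188 130  83]
86 [629.2  98.2  41.7] [-57.8  -2.9] [193 132  84]
87 [629.2  97.4  40.4] [-57.8  -3.7] [199 134  84]
88 [629.1  96.8  41.5] [-57.8  -4.4] [199 135  86]
89 [629.   96.   40.4] [-57.8  -5.1] [199 133  84]
90 [629.   95.3  39.8] [-57.7  -5.9] [198 133  81]
91 [628.9  94.6  40.9] [-57.8
[... 549 characters left out ...]
 134  83]
331 41.2 [ -3.1 -27.4] [194 131  79]
332 41.9 [ -2.5 -27.4] [188 127  82]
333 39.2 [ -1.  -27.7] [173 132  98]
334 30.4 [  1.9 -28.8] [204 194 182]
335 31.1 [  2.6 -28.7] [216 215 203]
336 30.1 [  3.6 -28.8] [213 209 201]
337 30.0 [  4.5 -28.8] [253 253 251]
338 2.4 [ 12.5 -32.3] [254 254 253]
339 0.9 [ 13.8 -32.5] [255 255 254]
340 1.6 [ 14.6 -32.4] [255 255 254]
341 2.8 [ 15.1 -32.2] [254 253 252]
342 1.3 [ 16.4 -32.4] [240 238 231]
343 3.9 [ 16.6 -32.1] [134 135 126]
344 5.5 [ 17.  -31.9] [167 171 166]
345 5.7 [ 17.9 -31.8] [184 185 179]
346 5.9 [ 18.7 -31.8] [182 186 179]
347 6.6 [ 19.4 -31.7] [181 185 179]
348 5.1 [ 20.7 -31.9] [182 186 180]
349 6.1 [ 21.3 -31.8] [183 185 178]
```

View pics/w8z.png

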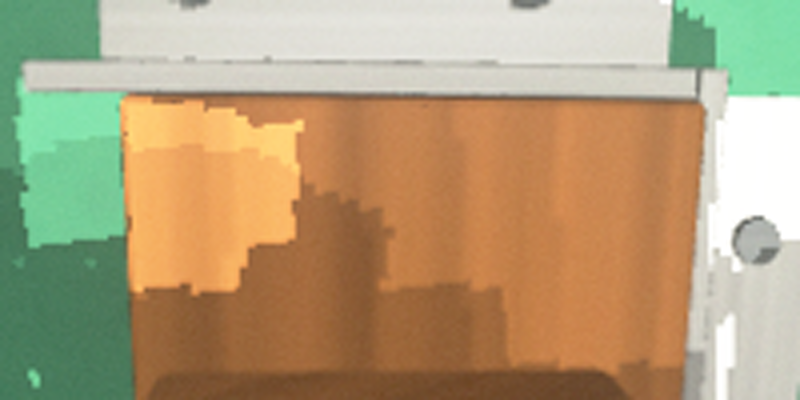

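```bash
cat >> h.py <<'E'
def held(d,seed,tol=.006,rmin=0,rmax=318):
    c=cloud(d);v,u=seed[1],seed[0]
    P0=np.median(c[v-10:v+10,u-10:u+10].reshape(-1,3),0)
    n=np.array([0,0,1.]);m=None
    for k in range(4):
        dist=(c-P0)@n
        m=(abs(dist)<(tol if k else .02))&(np.linalg.norm(c-P0,axis=-1)<.09)&(d["depth"]>0)
        m[:rmin]=0;m[rmax:]=0
        nn,l=cv2.connectedComponents(m.astype(np.uint8)); m=l==l[v,u]
        P=c[m];P0=P.mean(0);n=np.linalg.svd(P-P0,full_matrices=False)[2][2];n*=np.sign(n[2])
    return m,P,P0,n
def rect_sf(P):
    q=np.array([W2S(p) for p in P[:,:2]])
    r=cv2.minAreaRect(q.astype(np.float32))
    return r,np.percentile(q,[.5,50,99.5],axis=0).round(1).tolist()
E
python3 - <<'E'
from h import *
d=dict(np.load("wrist8.npz"))
m,P,P0,n=held(d,(260,230))
print(len(P),P0,n.round(4)); r,q=rect_sf(P);print(r,q)
ys,xs=np.where(m);print(xs.min(),xs.max(),ys.min(),ys.max())
c=cloud(d)
# top edge f for columns, side edges e per row
top=[(W2S(c[np.where(m[:,u])[0][0],u][:2])) for u in range(205,312,8)]
top=np.array(top);print("top edge slope deg",np.degrees(np.polyfit(top[:,0],top[:,1],1)[0]),"f at mid",top[:,1].mean())
L=np.array([W2S(c[v,np.where(m[v])[0][0]][:2]) for v in range(175,300,5)])
Rr=np.array([W2S(c[v,np.where(m[v])[0][-1]][:2]) for v in range(175,300,5)])
for e in (L,Rr): 
    k=np.polyfit(e[:,1],e[:,0],1);print("side",np.degrees(k[0]),np.polyval(k,-86), e[:,0].round(1)[:30:4])
E
```

```text
20113 [0.61776165 0.02849406 0.14890158] [0.0256 0.0096 0.9996]
((-61.29499053955078, -78.00819396972656), (85.22972106933594, 93.08898162841797), 89.318603515625) [[-102.6, -119.3], [-60.9, -73.3], [-20.1, -35.9]]
159 351 164 317
top edge slope deg 0.012353946585526259 f at mid -36.09723698253632
side 2.061668838299247 -94.3989566390242 [-91.9 -92.5 -91.7 -91.9 -93.4 -93.1 -92. ]
side -0.7312079059415456 -27.704435511899206 [-29.1 -28.8 -28.8 -29.2 -29.1 -29.1 -29.2]
```

>>> apply_moves --steps '[1, 0.5, -1, 0, 3, 0.1, -1, 0, 1.6, 0, 0, 0, 0, 0, 0, 0]'

```text
t: 15.85
eef_pos: [0.622, 0.0365, 0.2529]
tool_rot: [-0.523, -0.459, 0.535, -0.48]
contact_force: [-0.3, 0.4, -3.6]
grip_width: 0.702
```

```bash
cat > hm.py <<'E'
from look import *
import sys
def meas(tag,h=None,seed=(260,230)):
    show()
    d=look("wrist",tag); up(d["image"],0,384,0,512,1,f"pics/w{tag}.png")
    m,P,P0,n=held(d,seed);c=cloud(d)
    print("z",P0[2],"n",n.round(4))
    cols=range(215,302,6);top=np.array([W2S(c[np.where(m[:,u])[0][0],u][:2]) for u in cols])
    k=np.polyfit(top[:,0],top[:,1],1);print("top edge deg",np.degrees(k[0]),"f",np.median(top[:,1]))
    L=[];Q=[]
    for v in range(185,300,5):
        r=np.where(m[v])[0]; L.append(W2S(c[v,r[0]][:2]));Q.append(W2S(c[v,r[-1]][:2]))
    print("L e",np.median(np.array(L)[:,0]),"R e",np.median(np.array(Q)[:,0]))
    return d,c,m
E
python3 - <<'E'
from hm import *
d,c,m=meas(9)
E
```

```text
t 15.85 tip [623.2  30.1  63. ] stopframe [-55.7 -71.3] a -6.83 tilt [ 0.0061 -0.0338 -0.9994] F [-0.3  0.4 -3.6] w 64.6 q [-0.13  0.43  1.58 -0.04  1.12  0.01]
z 0.0878653741010481 n [0.0303 0.0099 0.9995]
top edge deg -0.23427854182963195 f -21.175848310666858
L e -87.55430670346408 R e -24.31467919299702
```

View pics/w9.png

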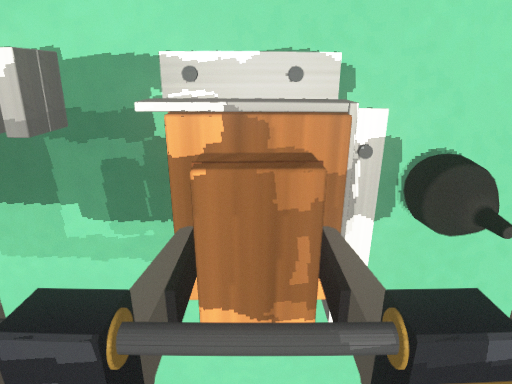

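>>> apply_moves --steps '[0.5, 0.1, -0.5, 0, 0.4, 0, 0, 0, 0, 0, 0, 0]'

```text
t: 16.27
eef_pos: [0.625, 0.0407, 0.2466]
tool_rot: [-0.524, -0.457, 0.534, -0.481]
contact_force: [0.2, 0.1, -4.2]
grip_width: 0.699
```

```bash
python3 - <<'E'
from hm import *
d,c,m=meas(10)
E
```

```text
t 16.27 tip [627.2  34.1  56.7] stopframe [-52.1 -66.8] a -6.89 tilt [ 0.0116 -0.0345 -0.9993] F [ 0.2  0.1 -4.2] w 64.2 q [-0.12  0.45  1.57 -0.04  1.11  0.02]
z 0.08153785821639943 n [0.0248 0.0103 0.9996]
top edge deg -0.43499194136394176 f -16.548542931328893
L e -84.0854933797454 R e -20.98994806056738
```

>>> apply_moves --steps '[0.2, -0.2, 0, 0, 0.1, 0, 0, 0, 0, 0, 0, 0]'

```text
t: 16.7
eef_pos: [0.6232, 0.0407, 0.2442]
tool_rot: [-0.524, -0.457, 0.534, -0.481]
contact_force: [-0.4, -0.7, -3.6]
grip_width: 0.701
```

```bash
python3 - <<'E'
from hm import *
d,c,m=meas(11)
E
```

```text
t 16.70 tip [625.7  34.2  54.4] stopframe [-53.7 -66.9] a -6.89 tilt [ 0.0131 -0.0346 -0.9993] F [-0.4 -0.7 -3.6] w 64.4 q [-0.12  0.44  1.58 -0.04  1.1   0.02]
z 0.07915235866635219 n [0.0237 0.0106 0.9997]
top edge deg -0.38706169768537885 f -16.761338765137296
L e -85.78063583195163 R e -22.52779461237747
```

>>> apply_moves --steps '[0.2, -0.1, 0, 0, 0.2, 0, 0, 0, 0, 0, 0, 0]'

```text
t: 17.12
eef_pos: [0.6227, 0.0407, 0.2424]
tool_rot: [-0.525, -0.456, 0.534, -0.481]
contact_force: [0.4, 0.8, -3.9]
grip_width: 0.693
```

```bash
python3 - <<'E'
from hm import *
d,c,m=meas(12)
up(d["image"],80,330,150,370,3,"pics/w12z.png")
z=c[...,2]
b=(abs(z-.041)<.004)
E_=[]
for u in range(190,335,5):
    r=np.where(b[100:140,u])[0]
    if len(r): E_.append(np.r_[W2S(c[100+r[0],u][:2]),u,100+r[0]])
E_=np.array(E_);k=np.polyfit(E_[:,0],E_[:,1],1);print("big edge deg",np.degrees(k[0]),np.median(E_[:,1]))
E
```

```text
t 17.12 tip [625.4  34.1  52.5] stopframe [-54. -67.] a -6.88 tilt [ 0.0141 -0.0349 -0.9993] F [ 0.4  0.8 -3.9] w 63.7 q [-0.12  0.45  1.58 -0.04  1.1   0.02]
z 0.077337039947271 n [0.0222 0.0102 0.9997]
top edge deg -0.3295007852877778 f -16.898635420468317
L e -86.10718110774269 R e -22.866748512505335
big edge deg -0.36697418009262556 -1.751710459957843
```

View pics/w12z.png

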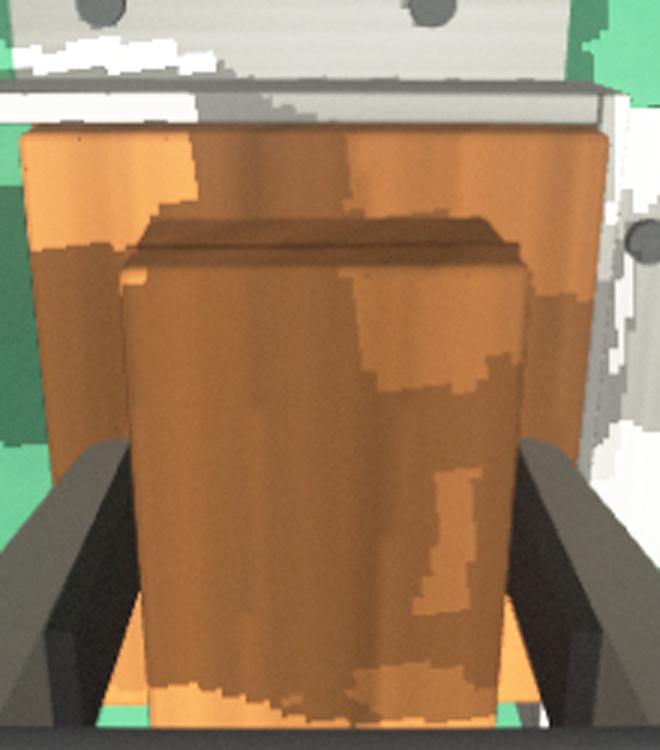

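>>> apply_moves --steps '[0, -0.1, -0.1, 0, 0.2, 0, 0, 0]'

```text
t: 17.42
eef_pos: [0.6221, 0.0418, 0.2417]
tool_rot: [-0.525, -0.456, 0.534, -0.482]
contact_force: [-7.1, 0.1, 11.0]
grip_width: 0.696
```

```bash
python3 - <<'E'
from hm import *
d,c,m=meas(13)
E
```

```text
t 17.43 tip [624.9  35.1  51.8] stopframe [-54.6 -66.1] a -6.90 tilt [ 0.0146 -0.0351 -0.9993] F [-7.1  0.1 11. ] w 63.9 q [-0.12  0.44  1.58 -0.04  1.09  0.02]
z 0.07690908188803781 n [0.016  0.0046 0.9999]
top edge deg -0.34525914761362214 f -15.952345170693803
L e -86.86094245371626 R e -23.537797354009317
```

>>> apply_moves --steps '[0.1, 0, 0, 0, 0, 0, 0, 0]'

```text
t: 17.73
eef_pos: [0.6222, 0.0419, 0.2418]
tool_rot: [-0.525, -0.456, 0.533, -0.482]
contact_force: [-0.7, -0.2, -2.9]
grip_width: 0.696
```

>>> apply_moves --steps '[0, 0, 0, 0, 0, 0, 0, 0, 0, 0, 0, 0]' --jaw 8.2

```text
t: 18.1
eef_pos: [0.6228, 0.0418, 0.2419]
tool_rot: [-0.525, -0.456, 0.533, -0.482]
contact_force: [0.3, -0.2, 0.5]
grip_width: 0.887
```

```bash
python3 - <<'E'
from hm import *
d,c,m=meas(14)
E
```

```text
t 18.10 tip [626.   35.1  52.1] stopframe [-53.5 -66. ] a -6.88 tilt [ 0.017  -0.0354 -0.9992] F [ 0.3 -0.2  0.5] w 81.5 q [-0.12  0.45  1.58 -0.04  1.09  0.02]
z 0.07639304992167832 n [6.0e-04 6.4e-03 1.0e+00]
top edge deg -0.007878866341495431 f -15.99863392134715
L e -86.83702992213159 R e -23.806540128308704
```

>>> apply_moves --steps '[-3, 0, 0, 0, -5, 0, 0, 0, -2, 0, 0, 0]'

```text
t: 18.52
eef_pos: [0.6204, 0.0454, 0.3419]
tool_rot: [-0.524, -0.457, 0.534, -0.481]
contact_force: [0.6, -0.2, -0.6]
grip_width: 0.892
```

```bash
python3 - <<'E'
from look import *
show()
plan([.467,.339],.12,29.3)
d=look("top",15)
c=cloud(d); r,z,P=box(c,(165,219),.033); print(r,z,P.mean(0))
E
```

```text
t 18.52 tip [622.6  38.8 152. ] stopframe [-57.3 -62.7] a -6.89 tilt [ 0.0118 -0.0347 -0.9993] F [ 0.6 -0.2 -0.6] w 82.0 q [-0.11  0.33  1.53 -0.03  1.27  0.02]
d mm [-155.6  300.2  -32. ] da 36.19 n 7
[0.28, -2.73, -4.0] -5.17
[0.28, -2.36, -4.23] -5.17
[0.28, -1.97, -4.43] -5.17
[0.28, -1.56, -4.58] -5.17
[0.28, -1.14, -4.71] -5.17
[0.29, -0.72, -4.79] -5.17
[0.29, -0.28, -4.83] -5.17
((467.146728515625, 339.4533386230469), (51.249305725097656, 72.21994018554688), 30.850069046020508) 0.03280971038130942 [0.46716081 0.33853707 0.03292651]
```

>>> apply_moves --steps '[0.2, -2.7, -4, -5.2, 0.2, -2.4, -4.2, -5.2, 0.2, -2, -4.4, -5.2, 0.2, -1.6, -4.6, -5.2, 0.3, -1.1, -4.7, -5.2, 0.3, -0.7, -4.8, -5.2, 0.3, -0.3, -4, -5.2, 0, 0, 0, 0]' --jaw 7

```text
t: 19.58
eef_pos: [0.4602, 0.3436, 0.3086]
tool_rot: [0.342, 0.603, -0.359, 0.624]
contact_force: [0.0, -0.2, 0.2]
grip_width: 0.764
```

```bash
python3 - <<'E'
from look import *
show()
d=look("wrist",16); up(d["image"],0,384,0,512,1,"pics/w16.png")
c=cloud(d); m=abs(c[...,2]-.033)<.006
n,l,st,ce=cv2.connectedComponentsWithStats(m.astype(np.uint8))
for i in np.argsort(-st[1:,4])[:3]+1:
    P=c[l==i];print(st[i],cv2.minAreaRect((P[:,:2]*1000).astype(np.float32)),P.mean(0))
plan([.467,.339],.06,30)
E
```

```text
t 19.57 tip [462.7 336.7 118.7] stopframe [-251.7  213.9] a 30.55 tilt [ 0.0135 -0.0363 -0.9993] F [ 0.  -0.2  0.2] w 70.2 q [ 0.44  0.25  1.69 -0.04  1.21 -0.08]
[ 419    0   93   85 6479] ((536.3854370117188, 513.7649536132812), (66.85787963867188, 51.928585052490234), 42.12035369873047) [0.53475191 0.51344453 0.03242605]
[ 233  147   63   80 4789] ((466.3422546386719, 339.7939147949219), (51.68864440917969, 69.7313232421875), 30.505599975585938) [0.46526487 0.34166727 0.03232163]
[ 342  192   91   77 3757] ((582.5474243164062, 360.44488525390625), (65.53009033203125, 52.35805892944336), 64.24584197998047) [0.58086938 0.36303445 0.03227909]
d mm [  3.3   3.4 -59. ] da -0.43 n 2
[2.94, 0.25, -0.17] 0.22
[2.94, 0.25, -0.18] 0.22
```

View pics/w16.png

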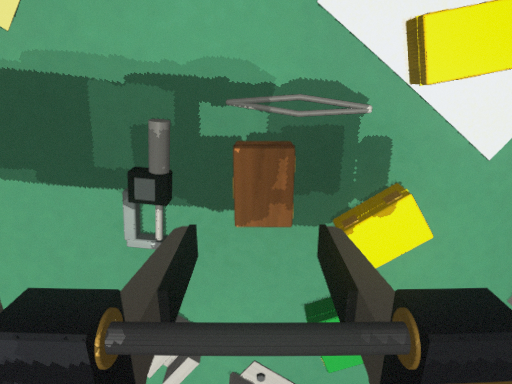

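>>> apply_moves --steps '[3, 0.2, -0.2, 0, 3, 0.2, -0.2, 0, 0, 0, 0, 0]' --jaw 6.4

```text
t: 20.0
eef_pos: [0.4657, 0.3433, 0.2477]
tool_rot: [0.344, 0.601, -0.361, 0.624]
contact_force: [0.8, -0.6, -0.1]
grip_width: 0.694
```

```bash
python3 - <<'E'
from look import *
show()
plan([.4668,.3396],.010,30.6)
E
```

```text
t 20.00 tip [468.8 336.3  57.8] stopframe [-245.6  214.2] a 30.12 tilt [ 0.0163 -0.037  -0.9992] F [ 0.8 -0.6 -0.1] w 63.7 q [ 0.44  0.34  1.71 -0.05  1.09 -0.07]
d mm [ -2.    3.3 -47.8] da 0.48 n 1
[4.76, 0.02, -0.58] -0.48
```

>>> apply_moves --steps '[2.5, -0.1, -0.3, -0.5, 2.2, -0.1, -0.3, 0, 0, 0, 0, 0]'

```text
t: 20.38
eef_pos: [0.4652, 0.3441, 0.2037]
tool_rot: [0.345, 0.6, -0.358, 0.626]
contact_force: [0.1, -0.3, 0.4]
grip_width: 0.697
```

```bash
python3 - <<'E'
from look import *
show()
plan([.4668,.3396],.010,30.6)
E
```

```text
t 20.38 tip [469.4 337.4  13.8] stopframe [-245.1  215.4] a 30.36 tilt [ 0.0221 -0.0352 -0.9991] F [ 0.1 -0.3  0.4] w 64.1 q [ 0.44  0.41  1.73 -0.05  1.   -0.07]
d mm [-2.6  2.2 -3.8] da 0.24 n 1
[0.37, -0.12, -0.34] -0.24
```

>>> apply_moves --steps '[0.4, -0.1, -0.3, -0.3, 0, 0, 0, 0]'

```text
t: 20.62
eef_pos: [0.4645, 0.3461, 0.2024]
tool_rot: [0.345, 0.6, -0.356, 0.628]
contact_force: [-1.1, 0.0, -1.0]
grip_width: 0.696
```

>>> apply_moves --steps '[0, 0, 0, 0, 0, 0, 0, 0, 0, 0, 0, 0, 0, 0, 0, 0]' --jaw 3.5 --newtons 20

```text
t: 21.12
eef_pos: [0.4648, 0.3462, 0.2035]
tool_rot: [0.345, 0.6, -0.355, 0.628]
contact_force: [-0.6, -0.1, -1.3]
grip_width: 0.542
```

```bash
python3 - <<'E'
from look import *
show()
E
```

```text
t 21.12 tip [470.  340.   13.7] stopframe [-244.8  218.1] a 30.61 tilt [ 0.0276 -0.0327 -0.9991] F [-0.6 -0.1 -1.3] w 49.8 q [ 0.44  0.41  1.73 -0.05  1.   -0.07]
```

>>> apply_moves --steps '[-2, 0, 0, 0, -5, 0, 0, 0, -5, 0, 0, 0, -3, 0, 0, 0]'

```text
t: 21.62
eef_pos: [0.4595, 0.3509, 0.3585]
tool_rot: [0.344, 0.601, -0.357, 0.627]
contact_force: [0.1, 0.0, -2.0]
grip_width: 0.54
```

```bash
python3 - <<'E'
from look import *
show()
plan(S2W(-55.6,-66.2),.15,-6.9)
E
```

```text
t 21.62 tip [464.  344.4 168.7] stopframe [-251.4  221.7] a 30.60 tilt [ 0.0234 -0.0345 -0.9991] F [ 0.1  0.  -2. ] w 49.7 q [ 0.45  0.21  1.64 -0.04  1.29 -0.07]
d mm [ 159.9 -309.2  -18.7] da -37.5 n 7
[0.47, -0.28, 4.95] 5.36
[0.47, 0.18, 4.95] 5.36
[0.47, 0.64, 4.92] 5.36
[0.47, 1.1, 4.83] 5.36
[0.47, 1.55, 4.71] 5.36
[0.46, 1.98, 4.54] 5.36
[0.45, 2.4, 4.34] 5.36
```

>>> apply_moves --steps '[0.2, -0.3, 4.2, 5.4, 0.2, 0.2, 4.9, 5.4, 0.2, 0.6, 4.9, 5.4, 0.2, 1.1, 4.8, 5.4, 0.2, 1.5, 4.7, 5.4, 0.2, 1.9, 4.5, 5.4, 0.2, 2.2, 4, 5.4, 0, 0, 0, 0]'

```text
t: 22.62
eef_pos: [0.6128, 0.0446, 0.377]
tool_rot: [0.54, 0.444, -0.529, 0.481]
contact_force: [0.1, 0.8, -2.0]
grip_width: 0.541
```

```bash
python3 - <<'E'
from look import *
show()
plan(S2W(-55.6,-66.2),.15,-6.9)
d=look("wrist",17); up(d["image"],0,384,0,512,1,"pics/w17.png")
E
```

```text
t 22.62 tip [621.5  39.  187.2] stopframe [-58.4 -62.6] a -8.23 tilt [ 0.0457 -0.0294 -0.9985] F [ 0.1  0.8 -2. ] w 49.7 q [-0.12  0.27  1.53 -0.02  1.3   0.03]
d mm [  2.4  -3.9 -37.2] da 1.33 n 1
[3.74, 0.11, 0.27] -1.33
```

View pics/w17.png

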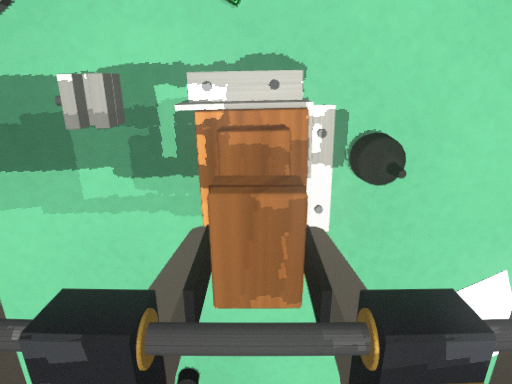

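>>> apply_moves --steps '[3, 0, 0.1, -1.3, 3, 0, 0.1, 0, 1.6, 0, 0, 0, 0, 0, 0, 0]'

```text
t: 23.18
eef_pos: [0.6146, 0.0466, 0.3032]
tool_rot: [0.533, 0.453, -0.52, 0.49]
contact_force: [-0.6, -1.0, -1.9]
grip_width: 0.542
```

```bash
cat > hs.py <<'E'
from look import *
def meas(tag,seed=(258,245)):
    show()
    d=look("wrist",tag); up(d["image"],0,384,0,512,1,f"pics/w{tag}.png")
    m,P,P0,n=held(d,seed,tol=.005,rmin=100,rmax=330);c=cloud(d)
    print("z",P0[2].round(4),"n",n.round(4))
    ys,xs=np.where(m);u0,u1=np.percentile(xs,[3,97]).astype(int);v0,v1=np.percentile(ys,[6,94]).astype(int)
    print("px",u0,u1,ys.min(),ys.max())
    T=[];B=[]
    for u in range(u0+8,u1-8,3):
        r=np.where(m[:,u])[0]; T.append(W2S(c[r[0],u][:2]));B.append(W2S(c[r[-1],u][:2]))
    T=np.array(T);B=np.array(B)
    L=[];Q=[]
    for v in range(v0,min(v1,225),2):
        r=np.where(m[v])[0]; L.append(W2S(c[v,r[0]][:2]));Q.append(W2S(c[v,r[-1]][:2]))
    print("T f",np.median(T[:,1]).round(2),"deg",np.degrees(np.polyfit(T[:,0],T[:,1],1)[0]).round(2),"B f",np.median(B[:,1]).round(2))
    l,q=np.median(np.array(L)[:,0]),np.median(np.array(Q)[:,0]);print("L,R e",l.round(2),q.round(2),"centre e",((l+q)/2).round(2))
    return d,c,m
E
python3 - <<'E'
from hs import *
meas(18)
E
```

```text
t 23.18 tip [623.9  41.5 113.4] stopframe [-56.3 -59.9] a -6.35 tilt [ 0.049  -0.0269 -0.9984] F [-0.6 -1.  -1.9] w 49.8 q [-0.12  0.34  1.59 -0.02  1.16  0.  ]
z 0.1322 n [-0.0459 -0.0083  0.9989]
px 210 305 189 308
T f -23.56 deg 0.66 B f -93.3
L,R e -82.22 -33.02 centre e -57.62
```

View pics/w18.png

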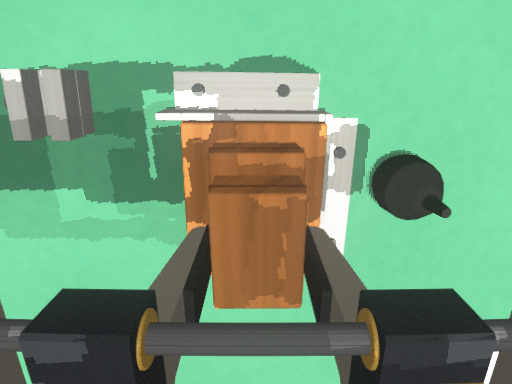

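>>> apply_moves --steps '[0.8, 0, 0.4, 0.8, 0.8, 0, 0.4, 0, 0, 0, 0, 0]'

```text
t: 23.6
eef_pos: [0.6156, 0.0379, 0.2902]
tool_rot: [0.538, 0.447, -0.522, 0.488]
contact_force: [0.1, -0.3, -1.4]
grip_width: 0.545
```

```bash
python3 - <<'E'
from hs import *
meas(19)
E
```

```text
t 23.60 tip [626.1  32.7 100.6] stopframe [-53.1 -68.4] a -7.16 tilt [ 0.0552 -0.0276 -0.9981] F [ 0.1 -0.3 -1.4] w 50.1 q [-0.13  0.35  1.6  -0.02  1.13  0.  ]
z 0.1194 n [-0.0519 -0.0075  0.9986]
px 210 305 189 308
T f -32.14 deg -0.13 B f -101.54
L,R e -78.83 -29.48 centre e -54.15
```

>>> apply_moves --steps '[0.4, -0.4, 0, 0, 0.3, 0, 0, 0, 0, 0, 0, 0]'

```text
t: 24.02
eef_pos: [0.6121, 0.0383, 0.2834]
tool_rot: [0.539, 0.447, -0.522, 0.488]
contact_force: [-0.6, -1.1, -1.3]
grip_width: 0.541
```

```bash
python3 - <<'E'
from hs import *
meas(20)
E
```

```text
t 24.02 tip [622.8  33.   93.8] stopframe [-56.4 -68.4] a -7.17 tilt [ 0.0567 -0.0276 -0.998 ] F [-0.6 -1.1 -1.3] w 49.7 q [-0.13  0.35  1.61 -0.02  1.11  0.01]
z 0.1125 n [-0.0524 -0.0069  0.9986]
px 210 305 189 308
T f -31.97 deg 0.07 B f -101.59
L,R e -82.1 -32.65 centre e -57.37
```

>>> apply_moves --steps '[0.2, 0, 0, 0, 0.2, 0, 0, 0]'

```text
t: 24.32
eef_pos: [0.6127, 0.0384, 0.2805]
tool_rot: [0.539, 0.447, -0.521, 0.488]
contact_force: [-3.8, 2.0, 8.0]
grip_width: 0.538
```

```bash
python3 - <<'E'
from hs import *
meas(21)
E
```

```text
t 24.32 tip [623.6  33.2  90.9] stopframe [-55.6 -68.2] a -7.17 tilt [ 0.0577 -0.0274 -0.998 ] F [-3.8  2.   8. ] w 49.4 q [-0.13  0.36  1.61 -0.02  1.11  0.01]
z 0.1096 n [-0.0496  0.01    0.9987]
px 210 305 188 308
T f -31.74 deg 0.23 B f -100.53
L,R e -81.32 -31.9 centre e -56.61
```

>>> apply_moves --steps '[0.2, 0, 0, 0, 0.2, 0, 0, 0, 0.2, 0, 0, 0]' --newtons 6

```text
t: 24.75
eef_pos: [0.6137, 0.0383, 0.2775]
tool_rot: [0.539, 0.446, -0.521, 0.489]
contact_force: [-4.8, 0.3, 9.1]
grip_width: 0.556
```

```bash
python3 - <<'E'
from hs import *
meas(22)
E
```

```text
t 24.75 tip [625.1  33.   87.9] stopframe [-54.2 -68.2] a -7.13 tilt [ 0.0597 -0.028  -0.9978] F [-4.8  0.3  9.1] w 51.1 q [-0.13  0.36  1.61 -0.02  1.1   0.01]
z 0.1084 n [-5.0e-04  7.7e-03  1.0e+00]
px 209 306 189 312
T f -31.73 deg -0.42 B f -100.83
L,R e -79.56 -30.32 centre e -54.94
```

>>> apply_moves --steps '[0, 0, 0, 0, 0, 0, 0, 0, 0, 0, 0, 0]' --jaw 6.8

```text
t: 25.18
eef_pos: [0.614, 0.0381, 0.2772]
tool_rot: [0.54, 0.446, -0.52, 0.489]
contact_force: [0.5, 0.2, -0.8]
grip_width: 0.739
```

```bash
python3 - <<'E'
from hs import *
meas(23)
E
```

```text
t 25.18 tip [625.6  32.8  87.6] stopframe [-53.6 -68.4] a -7.14 tilt [ 0.0611 -0.0284 -0.9977] F [ 0.5  0.2 -0.8] w 67.9 q [-0.13  0.37  1.61 -0.02  1.1   0.01]
z 0.1084 n [-0.0013  0.0084  1.    ]
px 212 302 188 312
T f -31.71 deg -0.26 B f -100.99
L,R e -79.57 -30.31 centre e -54.94
```

View pics/w23.png

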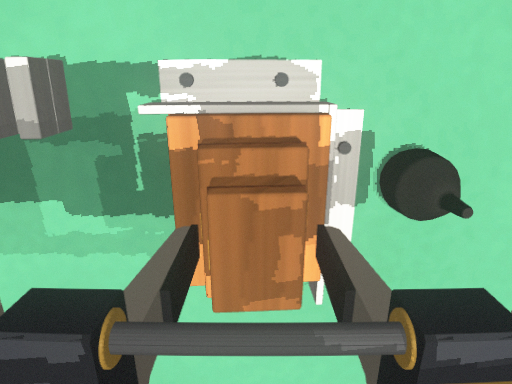

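>>> apply_moves --steps '[-3, 0, 0, 0, -5, 0, 0, 0, -4, 0, 0, 0]'

```text
t: 25.6
eef_pos: [0.6055, 0.0415, 0.3947]
tool_rot: [0.537, 0.448, -0.523, 0.487]
contact_force: [0.8, -0.6, -0.2]
grip_width: 0.744
```

>>> apply_moves --steps '[0, -3, 4, 0, 0, -3, 5, 0, 0, -3, 5, 0, 0, -3, 4, 0, 0, -2, 2, 0, 0, 0, 0, 0]'

```text
t: 26.35
eef_pos: [0.4384, -0.1444, 0.3956]
tool_rot: [0.539, 0.444, -0.52, 0.491]
contact_force: [-0.3, 0.6, 0.9]
grip_width: 0.739
```

```bash
python3 - <<'E'
from look import *
show()
d=look("top",24); up(d["image"],100,280,90,400,2.5,"pics/top24.png")
c=cloud(d)
for h in (.041,.0765,.1085):
    m=(abs(c[...,2]-h)<.008)
    m2=np.zeros_like(m); m2[125:215,230:330]=m[125:215,230:330]
    n,l,st,ce=cv2.connectedComponentsWithStats(m2.astype(np.uint8)); i=1+np.argmax(st[1:,4]); P=c[l==i]
    r,q=rect_sf(P); print(h,r,np.array(q)[[0,2]].mean(0),len(P))
a=dict(np.load("top0.npz"));c0=cloud(a)
for n,px,h in [("vise",(233,210),.044),("jar",(377,260),.058),("puck",(361,212),.02)]:
    for cc in(c0,c):
        print(n,box(cc,px,h)[2].mean(0).round(4))
d=look("side",24); up(d["image"],120,300,170,350,4,"pics/side24.png")
E
```

```text
t 26.35 tip [ 450.5 -150.4  206.1] stopframe [-205.5 -271.2] a -7.07 tilt [ 0.0638 -0.0315 -0.9975] F [-0.3  0.6  0.9] w 67.9 q [-0.58 -0.16  1.94  0.01  1.3  -0.46]
0.041 ((-52.484806060791016, -62.292686462402344), (134.58071899414062, 114.6281509399414), 89.61832427978516) [-53.15 -63.35] 813
0.0765 ((-54.427677154541016, -63.99971389770508), (100.18743133544922, 64.96490478515625), 89.9708480834961) [-54.55 -64.15] 294
0.1085 ((-54.29658126831055, -65.22514343261719), (70.05152893066406, 51.20918273925781), 89.03739166259766) [-54.3 -65.2] 445
vise [0.4949 0.1296 0.0453]
vise [0.495  0.1298 0.0451]
jar [ 0.3439 -0.2991  0.0584]
jar [ 0.6102  0.0721 -0.029 ]
puck [ 0.4884 -0.2584  0.0208]
puck [ 0.6102  0.0721 -0.029 ]
```

View pics/top24.png

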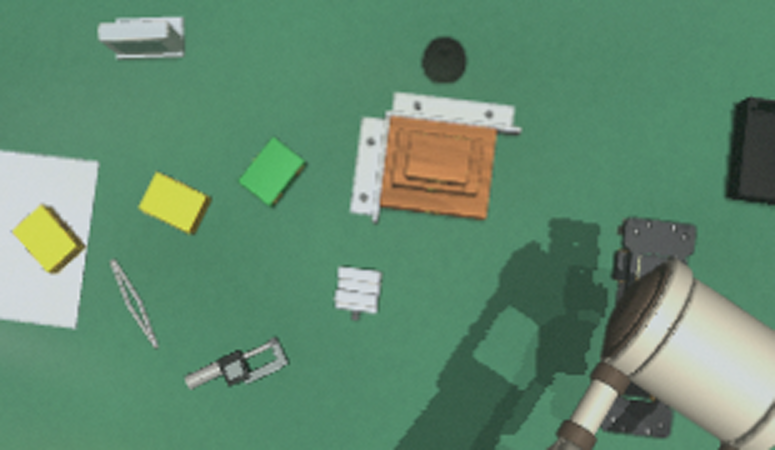

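View pics/side24.png

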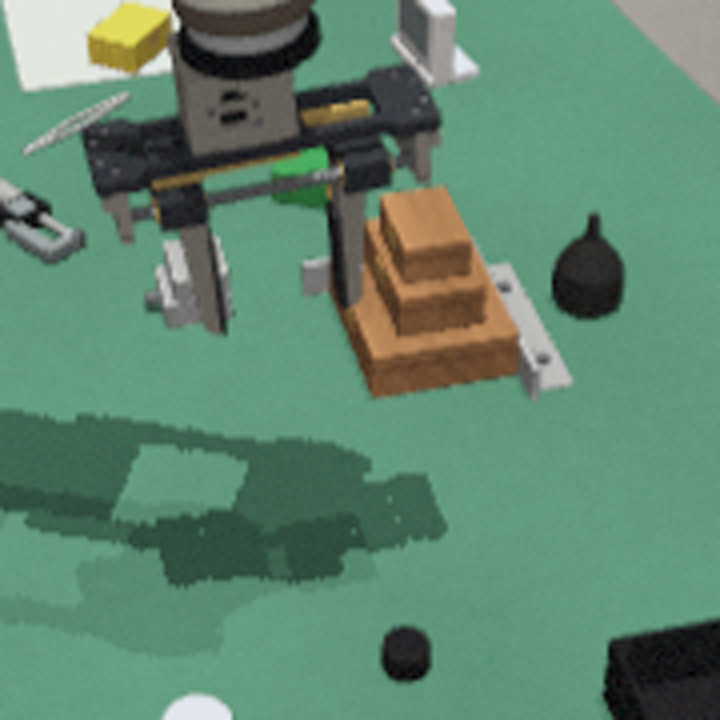

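```bash
python3 - <<'E'
from h import *
d=dict(np.load("wrist23.npz"))
up(d["image"],90,300,150,350,3.6,"pics/w23z.png")
c=cloud(d);I=d["image"]
for u in (180,250,318):
    print([(v,*W2S(c[v,u][:2]).round(1)[1:],round(c[v,u,2]*1000)) for v in range(102,122)])
for v in (130,180,230,260):
    print(v,[(u,*W2S(c[v,u][:2]).round(1)[:1],round(c[v,u,2]*1000)) for u in range(316,338)])
E
```

```text
[(102, np.float64(4.8), 6), (103, np.float64(4.7), 16), (104, np.float64(4.7), 25), (105, np.float64(4.4), 31), (106, np.float64(3.7), 30), (107, np.float64(3.1), 31), (108, np.float64(2.5), 31), (109, np.float64(1.8), 30), (110, np.float64(1.2), 31), (111, np.float64(0.5), 30), (112, np.float64(-0.2), 31), (113, np.float64(-0.9), 30), (114, np.float64(-1.4), 32), (115, np.float64(-1.4), 39), (116, np.float64(-1.9), 40), (117, np.float64(-2.4), 41), (118, np.float64(-3.0), 41), (119, np.float64(-3.6), 41), (120, np.float64(-4.4), 40), (121, np.float64(-5.1), 40)]
[(102, np.float64(4.5), 9), (103, np.float64(4.4), 19), (104, np.float64(4.4), 29), (105, np.float64(3.9), 31), (106, np.float64(3.2), 31), (107, np.float64(2.5), 31), (108, np.float64(2.0), 32), (109, np.float64(1.3), 31), (110, np.float64(0.5), 30), (111, np.float64(-0.2), 29), (112, np.float64(-0.8), 30), (113, np.float64(-1.6), 30), (114, np.float64(-1.7), 35), (115, np.float64(-1.9), 39), (116, np.float64(-2.4), 41), (117, np.float64(-3.1), 41), (118, np.float64(-3.7), 40), (119, np.float64(-4.4), 40), (120, np.float64(
[... 2533 characters left out ...]
64(-10.3), 97)]
260 [(316, np.float64(-20.6), 96), (317, np.float64(-21.1), 99), (318, np.float64(-21.0), 101), (319, np.float64(-21.3), 104), (320, np.float64(-21.2), 106), (321, np.float64(-21.4), 108), (322, np.float64(-21.2), 110), (323, np.float64(-21.6), 113), (324, np.float64(-22.0), 116), (325, np.float64(-21.9), 117), (326, np.float64(-21.6), 118), (327, np.float64(-22.3), 121), (328, np.float64(-22.1), 122), (329, np.float64(-22.0), 124), (330, np.float64(-22.4), 126), (331, np.float64(-22.9), 129), (332, np.float64(-22.2), 129), (333, np.float64(-22.1), 130), (334, np.float64(-21.5), 129), (335, np.float64(-21.5), 131), (336, np.float64(-20.9), 130), (337, np.float64(-20.3), 130)]
```

View pics/w23z.png

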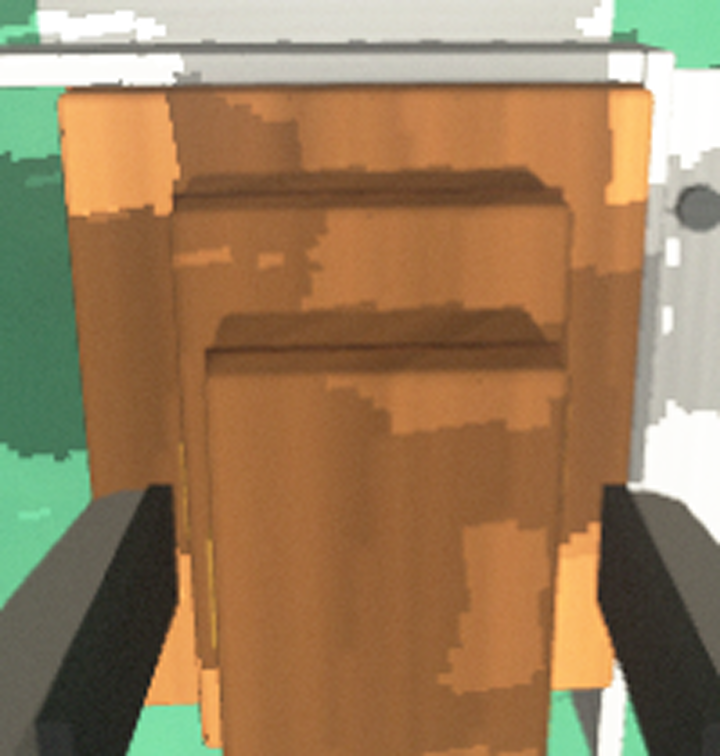

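```bash
python3 - <<'E'
from station import bot
print(bot.hand_in())
E
```

```text
the job is handed in; nothing more can be done
None
```

The three cases are stacked as one column in the corner stop, and I handed the job in at about 26 s of the 69 s allowed.

**Big case:** I pushed it in two directions until it touched both walls. In the last wrist picture its edges line up with the inner faces of both walls, to within about 0.5 mm.

**Middle case:** I gripped it, set it down until I felt contact, and let go. It lies flat with its centre within about 0.6 mm of the big case's centre.

**Small case:** I set it down the same way. Its centre is within about 0.5 mm of the middle case's centre and about 1 mm of the big one's. It is square to within about 0.3°.

**What disagreed or was not checked:**
- **Tool tilt:** The tool drifted up to about 3.5° off vertical, so both gripped cases came down tilted, the middle about 1.5° and the small nearly 3°. Lowering the small case with a light grip let it lie flat before release. The middle case settled its last 1° as I let go. Both measured flat afterwards, to within about 0.5°.
- **Top camera:** Its last readings put the centres a few millimetres off the wrist camera's (big and middle up to about 3 mm apart). They are coarser, and the stack partly hid the lower cases, so I relied on the wrist camera.
- **Bystanders:** The vise measured unmoved. The other bystanders showed no sign of having moved in the last pictures. The arm hid the jar and puck from the top camera, so I saw them only in the side view.

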